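Load the pan of the load-cell stand with bearing balls

TASK

Set the empty blue pan level and centred on the small round platform of the load-cell stand. Then pour the bearing balls of all three scoops into it (a scoop may already be empty), bringing the spout right down to the pan's rim before tipping so that no ball drops more than a few centimetres or bounces out, and put every emptied scoop away upright on the sloped rack. All the balls must end in the pan; leave the jar, the weight and the screwdriver alone.

Things in the scene. Friction and masses are not known exactly. Their poses are not given: they have to be found in the camera images.
- stand: load-cell stand, fixed: white housing 150 x 140 mm, 45 mm high, carrying on a neck a round flat aluminium platform 56 mm across whose top is 80 mm above the table. Origin on the table, under the platform's centre.
- rack: sloped aluminium rack, fixed: shelf 140 (x) by 420 mm (y) leaning 12 degrees, rising towards its own +x (away from the robot). Surface height = 60 mm + 0.213 * x. A stop edge 13 mm high runs along the low (-x) edge and both ends; free inside: x -65 to +68, y -205 to +205 mm. Origin on the table, under the middle; z up.
- pan: blue open load pan, 110 mm (x) by 66 mm (y), 28 mm high, walls and floor 4 mm, 0.4 kg. Origin: centre of the underside; z up when upright. Can be gripped across its 66 mm width.
- scoop1: orange weighing scoop, 110 x 50 (y) x 32 mm high, 0.12 kg, walls 3 mm. Origin: centre of underside, z up. Open spout at -x (x = -55): over the last 34 mm the floor ramps up 15 degrees to a lip 11 mm above the underside, 36 mm wide. Balls lie behind the ramp while level and roll out when the spout is dipped about 45 degrees. Grip across y, at x -15 to +45.
- scoop2: green weighing scoop, 110 x 50 (y) x 32 mm high, 0.12 kg, walls 3 mm. Origin: centre of underside, z up. Open spout at -x (x = -55): over the last 34 mm the floor ramps up 15 degrees to a lip 11 mm above the underside, 36 mm wide. Balls lie behind the ramp while level and roll out when the spout is dipped about 45 degrees. Grip across y, at x -15 to +45.
- scoop3: yellow weighing scoop, 110 x 50 (y) x 32 mm high, 0.12 kg, walls 3 mm. Origin: centre of underside, z up. Open spout at -x (x = -55): over the last 34 mm the floor ramps up 15 degrees to a lip 11 mm above the underside, 36 mm wide. Balls lie behind the ramp while level and roll out when the spout is dipped about 45 degrees. Grip across y, at x -15 to +45.
- ball1: steel bearing ball, 16 mm across, 17 g; starts in the orange scoop (scoop1); may be absent. Origin: its centre (its axes turn as it rolls).
- ball2: steel bearing ball, 16 mm across, 17 g; starts in the orange scoop (scoop1); may be absent. Origin: its centre (its axes turn as it rolls).
- ball3: steel bearing ball, 16 mm across, 17 g; starts in the orange scoop (scoop1); may be absent. Origin: its centre (its axes turn as it rolls).
- ball4: steel bearing ball, 16 mm across, 17 g; starts in the green scoop (scoop2); may be absent. Origin: its centre (its axes turn as it rolls).
- ball5: steel bearing ball, 16 mm across, 17 g; starts in the green scoop (scoop2); may be absent. Origin: its centre (its axes turn as it rolls).
- ball6: steel bearing ball, 16 mm across, 17 g; starts in the green scoop (scoop2); may be absent. Origin: its centre (its axes turn as it rolls).
- ball7: steel bearing ball, 16 mm across, 17 g; starts in the yellow scoop (scoop3); may be absent. Origin: its centre (its axes turn as it rolls).
- ball8: steel bearing ball, 16 mm across, 17 g; starts in the yellow scoop (scoop3); may be absent. Origin: its centre (its axes turn as it rolls).
- ball9: steel bearing ball, 16 mm across, 17 g; starts in the yellow scoop (scoop3); may be absent. Origin: its centre (its axes turn as it rolls).
- jar: glass jar, 60 mm across, 90 mm high: bystander. Origin: centre of its underside.
- weight: brass weight with a knob, 48 mm across, 60 mm high: bystander. Origin: centre of its underside.
- driver: screwdriver lying beyond the rack: bystander.
Not all that is in view belongs to the job. Leave any purple or white look-alike of the scoop1 alone.

How it is judged (in metres and radians):
On the way, in this order (a step that is already met when the one before it is completed fails the run):
1. the empty pan stands level on the round platform and has been let go (horizontal distance between pan and stand below 0.02 m and height (world z) of pan between 0.074 and 0.09 m and angle between pan's own z axis and vertical below 0.12 rad and linear speed of pan below 0.02 m/s and contact force between the fingers and pan below 0.05 N), for 0.3 s.
2. all the balls are in the pan on the platform (horizontal distance between pan and stand below 0.02 m and height (world z) of pan between 0.074 and 0.09 m and angle between pan's own z axis and vertical below 0.12 rad and linear speed of pan below 0.02 m/s and x of ball1 in the frame of pan between -0.053 and 0.053 m and y of ball1 in the frame of pan between -0.031 and 0.031 m and z of ball1 in the frame of pan between 0 and 0.03 m and linear speed of each of ball1, ball2, ball3, ball4, ball5, ball6, ball7, ball8, ball9 below 0.1 m/s and x of ball2 in the frame of pan between -0.053 and 0.053 m and y of ball2 in the frame of pan between -0.031 and 0.031 m and z of ball2 in the frame of pan between 0 and 0.03 m and x of ball3 in the frame of pan between -0.053 and 0.053 m and y of ball3 in the frame of pan between -0.031 and 0.031 m and z of ball3 in the frame of pan between 0 and 0.03 m and x of ball4 in the frame of pan between -0.053 and 0.053 m and y of ball4 in the frame of pan between -0.031 and 0.031 m and z of ball4 in the frame of pan between 0 and 0.03 m and x of ball5 in the frame of pan between -0.053 and 0.053 m and y of ball5 in the frame of pan between -0.031 and 0.031 m and z of ball5 in the frame of pan between 0 and 0.03 m and x of ball6 in the frame of pan between -0.053 and 0.053 m and y of ball6 in the frame of pan between -0.031 and 0.031 m and z of ball6 in the frame of pan between 0 and 0.03 m and x of ball7 in the frame of pan between -0.053 and 0.053 m and y of ball7 in the frame of pan between -0.031 and 0.031 m and z of ball7 in the frame of pan between 0 and 0.03 m and x of ball8 in the frame of pan between -0.053 and 0.053 m and y of ball8 in the frame of pan between -0.031 and 0.031 m and z of ball8 in the frame of pan between 0 and 0.03 m and x of ball9 in the frame of pan between -0.053 and 0.053 m and y of ball9 in the frame of pan between -0.031 and 0.031 m and z of ball9 in the frame of pan between 0 and 0.03 m), for 0.3 s.
At the end, for the whole second after the job is handed in: The pan stands level on the platform with its centre within 20 mm of the platform's centre, every ball present lies at rest in the pan, and all three scoops rest upright (bottom down) on the sloped rack, their centres within 50 mm of the rack's middle line and 200 mm of its middle (all of step 2 and x of scoop1 in the frame of rack between -0.05 and 0.05 m and y of scoop1 in the frame of rack between -0.2 and 0.2 m and z of scoop1 in the frame of rack between 0.044 and 0.08 m and angle between each of scoop1, scoop2, scoop3's own z axis and vertical below 0.35 rad and linear speed of each of scoop1, scoop2, scoop3 below 0.02 m/s and x of scoop2 in the frame of rack between -0.05 and 0.05 m and y of scoop2 in the frame of rack between -0.2 and 0.2 m and z of scoop2 in the frame of rack between 0.044 and 0.08 m and x of scoop3 in the frame of rack between -0.05 and 0.05 m and y of scoop3 in the frame of rack between -0.2 and 0.2 m and z of scoop3 in the frame of rack between 0.044 and 0.08 m); the robot touches nothing.
It fails at once if a ball out of its scoop is higher than about 55 mm over the rim of the pan on its platform (poured from too high) ((distance between ball1 and scoop1 above 0.085 m and z of ball1 in the frame of stand above 0.165 m) or (distance between ball2 and scoop1 above 0.085 m and z of ball2 in the frame of stand above 0.165 m) or (distance between ball3 and scoop1 above 0.085 m and z of ball3 in the frame of stand above 0.165 m) or (distance between ball4 and scoop2 above 0.085 m and z of ball4 in the frame of stand above 0.165 m) or (distance between ball5 and scoop2 above 0.085 m and z of ball5 in the frame of stand above 0.165 m) or (distance between ball6 and scoop2 above 0.085 m and z of ball6 in the frame of stand above 0.165 m) or (distance between ball7 and scoop3 above 0.085 m and z of ball7 in the frame of stand above 0.165 m) or (distance between ball8 and scoop3 above 0.085 m and z of ball8 in the frame of stand above 0.165 m) or (distance between ball9 and scoop3 above 0.085 m and z of ball9 in the frame of stand above 0.165 m)).
It fails at once if a bystander is disturbed (moved more than 30 mm) (distance of any of jar, weight, driver from where it was at the start of the episode above 0.03 m).
Of ball1, ball2, ball3, ball4, ball5, ball6, ball7, ball8, ball9 only 4 to 9 are there at a start; the rules pass over those that are not, and their reading is None.
At some moment in a run one of scoop1, scoop2, scoop3 may be knocked a few centimetres aside while the robot is not near it.
It also fails if it takes over 184 s, if anything falls off the work surface, if the arm or the gripper's body presses on something with over 40 N, if the wrist force passes 120 N, or if a joint passes its speed limit or range.

ROBOT

A 6-joint arm with a two-finger parallel gripper is mounted at the origin on the work surface. World frame = base frame: x ahead of the robot, y to its left, z up, the work surface at z = 0. Lengths are in mm, angles in rad, forces in N, time in s.
With the tool pointing down it reaches from about 375 to 825 mm from the base axis. Payload 5.5 kg.
Tool frame: the origin (TCP) lies at the very end of the fingers, on their centre line; the grasp point (between the pads) lies 19 mm behind it; z points along the fingers, y is the line along which they close (so a half turn about z gives the same grasp; the last joint's range is limited). The gripper opens to 85 mm and grips with 20 to 120 N. Pads are 22 mm wide; open, the fingers measure 114 mm over their backs; the gripper's body (76 mm by 85 mm) begins 54 mm behind the grasp point. The pads swing forward as they close: fully open they stand 13 mm farther back than shut.
Start: joints at [0, 0.314, -0.047, 1.21, 0, 1.571], TCP at [599.996, -0, 231.299] pointing down, gripper open.
Joint ranges: [-2.67, 2.67], [-0.69, 1.73], [-1.03, 1.25], [-2.08, 2.16], [-1.42, 1.45], [-3.14, 3.14]. Speed limits (rad/s): [2.39, 2.39, 3.01, 3.14, 3.14, 3.14].

INTERFACE

Orientations are given as a rotation vector (axis times angle).
In Python, from station import ctrl, camera, sign_off gives the robot as it stands. The module is installed in compiled form; this text tells all that it offers.
- The arm moves only by the tool move_arm, never from a script. Its argument "rows" is a list of rows, each an object of numbers: "dx", "dy", "dz": the shift along the tool's x, y, z scaled (see below); "ax", "ay", "az": the turn, a rotation vector about the tool's x, y, z scaled (see below). In form: [{"dx": .., "dy": .., "dz": .., "ax": .., "ay": .., "az": ..}, ...]. A call has 1 to 8 rows; each row is the pose to reach, as a shift and turn from the pose commanded when the call began, along the tool's axes at that moment; what a row does not reach only later rows make up. The controller multiplies each number of a shift by 0.75 m and each number of a turn by 30 degrees. A row lasts 1/10 s, in which the tool goes at most 50 mm and 8.59 degrees, less where a joint would pass 70% of its speed; a pose out of reach is approached as far as the arm can. A call with a number of a shift or a turn outside -1 to 1 is refused whole. A call with a gripper value outside its range is refused whole. "grip" is the opening, from 0 (shut) to 1 (fully open), set as the call begins (left out, the last holds). The fingers move at their own pace and stop on an object; "grip_force" is the grip in N (left out, the last holds). Time passes only in rows, so rows that repeat a pose let the fingers close. It gives the time, the measured TCP pose, the force, the opening and the grip force at its end, in the units of the state.
- ctrl.observe(): the state, without advancing time (a new reading comes with each control period).
- camera(name): name is "scene" or "side" or "wrist"; returns a dict with "pixels" (420x560x3 uint8, red, green, blue), "fx", "fy", "cx", "cy" (pixels), "R" (3x3) and "t" (3): a world point X has camera coordinates R X + t; the wrist camera has in their place "hand_eye" (4x4, takes a point from camera to tool coordinates, whose origin is the TCP and whose axes are the flange's). Camera axes: x right, y down, z forward; pixel columns grow to the right and rows downward; lengths in mm; the calibration is good to about 2 mm. A picture is of the moment at which its call begins: read the wrist's pose just before it. There is no depth.
- sign_off(): hands the job in; it is judged then, once.
The state is a dict: "time": time; "joint_pos": joint angles; "qvel": joint speeds; "joint_efforts": joint torques, N m; "tcp_pos": TCP position; "tool_rot": TCP orientation; "force": force on the tool from outside, world axes, zero at the start; "wrist_torque": the same for the moment, N m; "finger_gap": finger opening in mm; "grasp_force": force on a finger pad.
Only numpy, scipy, OpenCV 4.12 (cv2) and the standard library are available. Lean on these libraries where they do the work, as an engineer would, in place of code of your own. Each camera call takes 0.05 s, during which the arm holds its last target. There are 200 camera calls.

## Working session

There is one attempt and no reset: what is moved stays moved. The work goes in short steps, Python scripts to look and compute and a tool call to move; the robot and the scene stay as the last step left them, time stands still between calls to the robot, and variables do not carry over. Pictures are saved under pics/ and viewed, at most 17 in all, crops included, and the job is handed in when it is done.

Besides the shell and the picture viewer there is one more tool, called after ">>>" as a command line: name --argument value ..., lists and objects as JSON in quotes. move_arm: Moves the arm, as the interface text tells. Shifts and turns lie within -1 to 1; 1 stands for 0.75 m of shift or 30 degrees of turn. Its arguments: {"type":"object","properties":{"rows":{"type":"array","items":{"type":"object","properties":{"dx":{"type":"number","minimum":-1,"maximum":1},"dy":{"type":"number","minimum":-1,"maximum":1},"dz":{"type":"number","minimum":-1,"maximum":1},"ax":{"type":"number","minimum":-1,"maximum":1},"ay":{"type":"number","minimum":-1,"maximum":1},"az":{"type":"number","minimum":-1,"maximum":1}}}},"grip":{"type":"number"},"grip_force":{"type":"number"}},"required":["rows"]}

```bash
mkdir -p pics; cat > h.py <<'E'
import numpy as np, cv2
from station import ctrl, camera, sign_off
from scipy.spatial.transform import Rotation as Ro
def cam(name):
    s=ctrl.observe(); c=camera(name)
    if name=="wrist":
        T=np.eye(4); T[:3,:3]=Ro.from_rotvec(s['tool_rot']).as_matrix(); T[:3,3]=s['tcp_pos']
        M=np.linalg.inv(T@np.array(c['hand_eye'])); c['R']=M[:3,:3]; c['t']=M[:3,3]
    c['R']=np.array(c['R']); c['t']=np.array(c['t']).ravel(); return c
def ray(c,u,v):
    d=c['R'].T@np.array([(u-c['cx'])/c['fx'],(v-c['cy'])/c['fy'],1]); return -c['R'].T@c['t'],d
def onz(c,u,v,z):
    o,d=ray(c,u,v); return o+d*(z-o[2])/d[2]
def proj(c,X):
    p=c['R']@np.asarray(X,float)+c['t']; return c['fx']*p[0]/p[2]+c['cx'],c['fy']*p[1]/p[2]+c['cy']
def save(c,f): cv2.imwrite('pics/'+f,c['pixels'][:,:,::-1])
E
python3 - <<'E'
from h import *
s=ctrl.observe(); print(s)
ims=[]
for n in("scene","side","wrist"):
    c=cam(n); save(c,n+'0.png'); print(n,-c['R'].T@c['t'],c['R'][2],c['fx'])
    print(np.round(onz(c,280,210,0)))
E
```

```text
{'time': 0.0, 'joint_pos': array([-4.48728343e-07,  3.14222853e-01, -4.81131566e-02,  1.21021052e+00,
       -5.53269310e-06,  1.57080777e+00]), 'qvel': array([ 4.56491752e-05,  5.31034082e-04,  1.95435817e-03, -6.37430677e-04,
       -2.22540451e-04,  9.33230066e-04]), 'joint_efforts': array([ 1.69644722e-03, -5.39594257e+01,  3.39749372e+01,  1.94567809e-02,
        9.49871333e-05,  6.01428906e-05]), 'tcp_pos': array([ 5.99397027e+02, -2.09973458e-03,  2.30421542e+02]), 'tool_rot': array([-2.22058191e+00, -2.22055551e+00,  1.94937623e-03]), 'force': array([-0.16793662,  0.02007273,  0.13033116]), 'wrist_torque': array([ 0.00576147,  0.0360491 , -0.01234293]), 'grasp_force': 0.0, 'finger_gap': 85.32299414223233}
scene [1.16889395e+03 9.37308192e-01 1.11044119e+03] [-0.49930851 -0.01519424 -0.86629103] 414.3397311499793
[544. -16.   0.]
side [  58.39936005 -591.33281103  775.9070151 ] [ 0.46311276  0.5701074  -0.67860454] 432.4181672807058
[584.  70.   0.]
wrist [598.20124541  82.94203618 373.25057942] [-0.00095668 -0.32120932 -0.94700774] 325.2104569711237
[594. -39.   0.]
```

View pics/scene0.png

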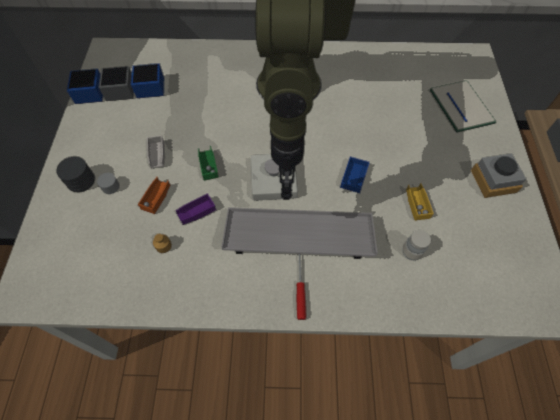

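View pics/side0.png

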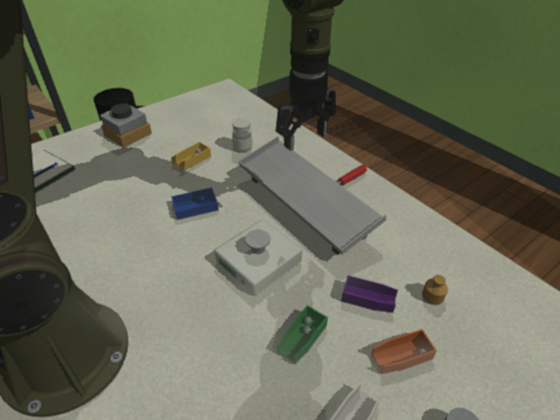

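The scene view shows the orange scoop at (154,195), green at (208,163), yellow at (418,202), pan at (355,175), stand at (273,175) and rack at (300,233). The purple and white look-alikes are at (196,209) and (157,152). The side view agrees.

```bash
cat >> h.py <<'E'
HUE={'orange':(3,14),'green':(50,80),'yellow':(19,28),'blue':(105,120)}
def blobs(c,col,amin=60,smin=110,vmin=40):
    hsv=cv2.cvtColor(c['pixels'],cv2.COLOR_RGB2HSV)
    lo,hi=HUE[col]; m=cv2.inRange(hsv,(lo,smin,vmin),(hi,255,255))
    m=cv2.morphologyEx(m,cv2.MORPH_CLOSE,np.ones((7,7)))
    cs=[k for k in cv2.findContours(m,cv2.RETR_EXTERNAL,cv2.CHAIN_APPROX_NONE)[0] if cv2.contourArea(k)>amin]
    return sorted(cs,key=cv2.contourArea,reverse=True)
def rect(c,k,z):
    p=np.array([onz(c,u,v,z)[:2] for u,v in k[:,0]],np.float32)
    r=cv2.minAreaRect(p); b=cv2.boxPoints(r); e=b[1]-b[0],b[2]-b[1]
    L=max(e,key=np.linalg.norm); a=np.degrees(np.arctan2(L[1],L[0]))%180
    return np.round(r[0]),np.round(sorted(r[1])),round(float(a),1)
E
python3 - <<'E'
from h import *
S=cam("scene");D=cam("side")
for col in HUE:
    for n,c in(("scene",S),("side",D)):
        for k in blobs(c,col)[:4]:
            print(col,n,k[:,0].mean(0).round(),cv2.contourArea(k),*rect(c,k,20))
# crops
def crop(c,u,v,w=40,f=5): return cv2.resize(c['pixels'][v-w:v+w,u-w:u+w,::-1],None,fx=f,fy=f,interpolation=cv2.INTER_CUBIC)
a=[crop(S,u,v,30,4) for u,v in((154,195),(208,163),(418,202))]
b=[crop(D,u,v,40,3) for u,v in((403,350),(303,333),(195,155))]
cv2.imwrite('pics/crops.png',np.vstack([np.hstack(a),np.hstack(b)]))
for p in((250,158),(293,158),(272,168),(228,212),(374,218),(375,254),(224,247)): print(p,onz(S,*p,45).round(),onz(S,*p,80).round(),onz(S,*p,60).round())
for p in((258,238),): print('side plat',onz(D,*p,80).round())
for p in((270,142),(380,215)):print(onz(D,*p,88).round())
E
```

```text
orange scene [278. 375.] 44892.0 [1011.  -12.] [ 213. 1441.] 91.5
orange scene [544. 185.] 896.0 [435. 811.] [ 42. 425.] 179.8
orange scene [154. 195.] 589.5 [ 511. -404.] [ 65. 118.] 160.7
orange scene [  3. 258.] 150.5 [ 730. -791.] [27. 93.] 20.1
orange side [441. 174.] 16359.5 [1015.  -43.] [370. 952.] 90.1
orange side [402. 352.] 1637.5 [ 508. -405.] [ 61. 119.] 160.7
orange side [346. 178.] 61.5 [797.  43.] [29. 55.] 177.8
green scene [208. 165.] 341.5 [ 391. -253.] [ 46. 108.] 14.9
green side [310. 321.] 440.5 [ 410. -247.] [55. 60.] 17.6
yellow scene [419. 202.] 599.0 [514. 407.] [ 63. 121.] 7.6
yellow scene [492. 186.] 172.5 [453. 641.] [ 88. 141.] 56.6
yellow scene [162. 244.] 125.5 [ 673. -351.] [37. 51.] 24.4
yellow side [191. 156.] 587.0 [512. 405.] [ 84. 126.] 9.0
yellow side [435. 290.] 463.0 [ 678. -353.] [43. 82.] 16.9
yellow side [126. 134.] 445.5 [422. 663.] [131. 152.] 101.2
yellow side [283.  96.] 76.5 [954. 528.] [ 43. 112.] 43.0
blue scene [354. 174.] 577.5 [418. 217.] [ 62. 123.] 160.7
blue scene [84. 87.] 503.0 [  50. -740.] [131. 166.] 8.6
blue scene [147.  82.] 501.0 [  19. -521.] [120. 163.] 10.2
blue side [194. 203.] 843.0 [413. 215.] [ 89. 108.] 162.4
(250, 158) [ 382. -115.   45.] [ 408. -111.   80.] [ 393. -113.   60.]
(293, 158) [378.  22.  45.] [404.  21.  80.] [389.  21.  60.]
(272, 168) [419. -44.  45.] [443. -42.  80.] [429. -43.  60.]
(228, 212) [ 580. -168.   45.] [ 599. -162.   80.] [ 588. -165.   60.]
(374, 218) [589. 260.  45.] [608. 251.  80.] [597. 256.  60.]
(375, 254) [703. 253.  45.] [718. 244.  80.] [709. 249.  60.]
(224, 247) [ 692. -169.   45.] [ 708. -164.   80.] [ 699. -167.   60.]
side plat [435. -40.  80.]
[679. 236.  88.]
[ 697. -163.   88.]
```

View pics/crops.png

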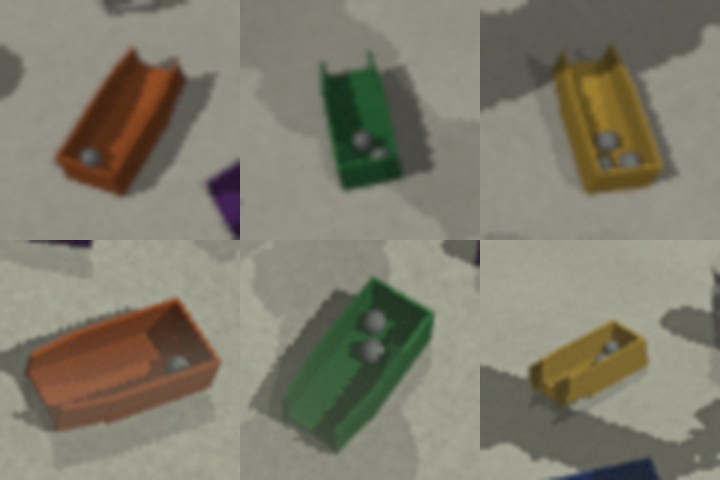

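The crops show 1 ball in orange, 2 in green and 3 in yellow, and all three spouts point towards the robot. The grasp and rack estimates fit the given sizes. First move: go above the pan with the tool turned to its width.

>>> move_arm --rows '[{"dx":0.288,"dy":-0.244,"az":-1},{"dx":0.288,"dy":-0.244,"az":-1},{"dx":0.288,"dy":-0.244,"az":-1},{"dx":0.288,"dy":-0.244,"az":-1},{"dx":0.288,"dy":-0.244,"az":-1},{"dx":0.288,"dy":-0.244,"az":-1},{"dx":0.288,"dy":-0.244,"az":-1}]' --grip 1

```text
invalid input at $.rows[0]: expected keys dx, dy, dz, ax, ay, az
```

>>> move_arm --rows '[{"az":-1},{"az":-1},{"az":-1},{"az":-1}]'

```text
invalid input at $.rows[0]: expected keys dx, dy, dz, ax, ay, az
```

>>> move_arm --rows '[{"az":-0.37},{"az":-0.37},{"az":-0.37},{"az":-0.37}]'

```text
invalid input at $.rows[0]: expected keys dx, dy, dz, ax, ay, az
```

```bash
cat >> h.py <<'E'
def st():
    s=ctrl.observe(); R=Ro.from_rotvec(s['tool_rot']).as_matrix()
    print('t',round(s['time'],1),'tcp',s['tcp_pos'].round(1),'xang',np.degrees(np.arctan2(R[1,0],R[0,0])).round(1),'z',R[:,2].round(3),'q',s['joint_pos'].round(2),'gap',round(s['finger_gap'],1),'F',s['force'].round(1),'g',round(s['grasp_force'],1)); return s,R
def go(pos,ang=None,tilt=0):
    """numbers for a move: tool-x azimuth ang (deg), tilt = dip towards tool x (deg)"""
    s,R=st(); d=R.T@(np.array(pos)-s['tcp_pos'])/750
    if ang is None: ang=np.degrees(np.arctan2(R[1,0],R[0,0]))
    a=np.radians(ang); x=np.array([np.cos(a),np.sin(a),0]); z=np.array([0,0,-1.]); B=np.stack([x,np.cross(z,x),z],1)
    B=B@Ro.from_rotvec([0,-np.radians(tilt),0]).as_matrix()
    w=np.degrees(Ro.from_matrix(R.T@B).as_rotvec())/30
    print('GO d',d.round(4),'mm',round(np.linalg.norm(d)*750),'w',w.round(3))
E
python3 - <<'E'
from h import *
s,R=st(); W=cam("wrist"); save(W,'w1.png'); S=cam("scene")
for z in(28,):
  for k in blobs(W,'blue')[:3]: print(cv2.contourArea(k),k[:,0].mean(0).round(),*rect(W,k,z))
  for k in blobs(S,'blue')[:1]: print(rect(S,k,28))
E
```

```text
t 0.2 tcp [599.7  -0.  230.9] xang 90.0 z [-0.001 -0.    -1.   ] q [-0.    0.31 -0.05  1.21 -0.    1.57] gap 85.5 F [ 1.  -0.1 -0.5] g 0.0
176.5 [125.   3.] [452. 169.] [ 9. 30.] 180.0
(array([423., 216.]), array([ 62., 122.]), 161.3)
```

View pics/w1.png

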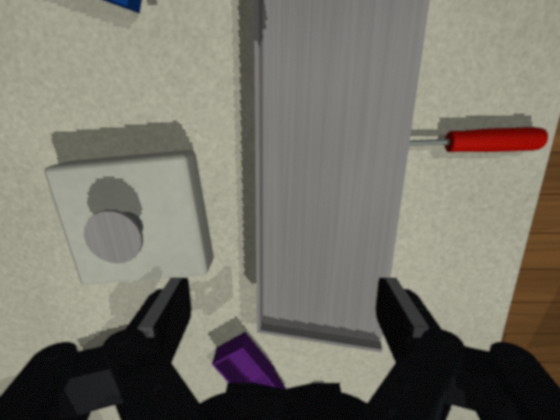

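The move was refused because every row needs all six keys. The wrist view shows the platform disc at (113,236) and the rack's near-end corners at (262,330) and (380,347).

>>> move_arm --rows '[{"dx":0.288,"dy":-0.244,"dz":0,"ax":0,"ay":0,"az":-1},{"dx":0.288,"dy":-0.244,"dz":0,"ax":0,"ay":0,"az":-1},{"dx":0.288,"dy":-0.244,"dz":0,"ax":0,"ay":0,"az":-1},{"dx":0.288,"dy":-0.244,"dz":0,"ax":0,"ay":0,"az":-1},{"dx":0.288,"dy":-0.244,"dz":0,"ax":0,"ay":0,"az":-1},{"dx":0.288,"dy":-0.244,"dz":0,"ax":0,"ay":0,"az":-1},{"dx":0.288,"dy":-0.244,"dz":0,"ax":0,"ay":0,"az":-1}]' --grip 1

```text
time: 1.05
tcp_pos: [414.4, 218.5, 231.6]
tool_rot: [-1.563, -2.724, -0.001]
force: [0.3, 0.2, 0.6]
finger_gap: 85.3
grasp_force: 0.0
```

>>> move_arm --rows '[{"dx":0,"dy":0,"dz":0,"ax":0,"ay":0,"az":-1},{"dx":0,"dy":0,"dz":0,"ax":0,"ay":0,"az":-1},{"dx":0,"dy":0,"dz":0,"ax":0,"ay":0,"az":-1},{"dx":0,"dy":0,"dz":0,"ax":0,"ay":0,"az":-1}]'

```text
time: 1.45
tcp_pos: [417.5, 215.6, 231.4]
tool_rot: [0.807, 3.036, -0.0]
force: [-0.3, -0.1, -0.5]
finger_gap: 85.2
grasp_force: 0.0
```

>>> move_arm --rows '[{"dx":0,"dy":0,"dz":0,"ax":0,"ay":0,"az":-0.37},{"dx":0,"dy":0,"dz":0,"ax":0,"ay":0,"az":-0.37},{"dx":0,"dy":0,"dz":0,"ax":0,"ay":0,"az":-0.37}]'

```text
time: 1.75
tcp_pos: [417.4, 215.6, 231.3]
tool_rot: [0.517, 3.098, -0.0]
force: [0.3, -0.4, 0.8]
finger_gap: 85.5
grasp_force: 0.0
```

```bash
python3 - <<'E'
from h import *
s,R=st(); W=cam("wrist"); save(W,'w2.png')
for k in blobs(W,'blue')[:3]:
    print(cv2.contourArea(k),k[:,0].mean(0).round(),*rect(W,k,28))
E
```

```text
t 1.8 tcp [417.4 215.6 231.3] xang 161.1 z [ 0. -0. -1.] q [ 0.48  0.07 -0.35  1.15 -0.    0.81] gap 85.5 F [ 0.3 -0.4  0.8] g 0.0
5813.0 [283. 176.] [411. 218.] [ 65. 110.] 161.6
```

View pics/w2.png

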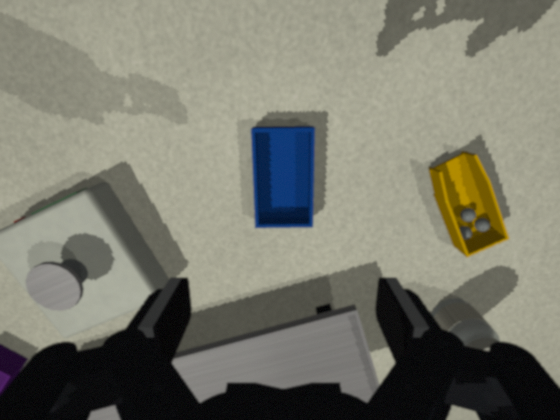

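The wrist view shows the pan at (283,176), measuring 65x110 mm at its rim height, centre (411,218). The yellow scoop with 3 balls is at (468,205), and the platform is at (55,285). Descend and grip.

>>> move_arm --rows '[{"dx":0.009,"dy":0,"dz":0.22,"ax":0,"ay":0,"az":0},{"dx":0.009,"dy":0,"dz":0.22,"ax":0,"ay":0,"az":0},{"dx":0.009,"dy":0,"dz":0.22,"ax":0,"ay":0,"az":0},{"dx":0.009,"dy":0,"dz":0.25,"ax":0,"ay":0,"az":0},{"dx":0.009,"dy":0,"dz":0.275,"ax":0,"ay":0,"az":0},{"dx":0.009,"dy":0,"dz":0.295,"ax":0,"ay":0,"az":0},{"dx":0.009,"dy":0,"dz":0.297,"ax":0,"ay":0,"az":0},{"dx":0.009,"dy":0,"dz":0.297,"ax":0,"ay":0,"az":0}]'

```text
time: 2.6
tcp_pos: [410.7, 218.0, 8.6]
tool_rot: [-0.517, -3.098, 0.001]
force: [-0.0, -0.4, 0.2]
finger_gap: 85.5
grasp_force: 0.0
```

>>> move_arm --rows '[{"dx":0,"dy":0,"dz":0,"ax":0,"ay":0,"az":0},{"dx":0,"dy":0,"dz":0,"ax":0,"ay":0,"az":0},{"dx":0,"dy":0,"dz":0,"ax":0,"ay":0,"az":0},{"dx":0,"dy":0,"dz":0,"ax":0,"ay":0,"az":0},{"dx":0,"dy":0,"dz":0,"ax":0,"ay":0,"az":0},{"dx":0,"dy":0,"dz":0,"ax":0,"ay":0,"az":0}]' --grip 0 --grip_force 50

```text
time: 3.2
tcp_pos: [411.6, 218.6, 9.9]
tool_rot: [0.516, 3.097, 0.002]
force: [-1.1, -1.2, 5.4]
finger_gap: 64.6
grasp_force: 55.7
```

>>> move_arm --rows '[{"dx":0,"dy":0,"dz":-0.05,"ax":0,"ay":0,"az":0},{"dx":0,"dy":0,"dz":-0.1,"ax":0,"ay":0,"az":0},{"dx":0,"dy":0,"dz":-0.16,"ax":0,"ay":0,"az":0},{"dx":0,"dy":0,"dz":-0.22,"ax":0,"ay":0,"az":0},{"dx":0,"dy":0,"dz":-0.28,"ax":0,"ay":0,"az":0},{"dx":0,"dy":0,"dz":-0.28,"ax":0,"ay":0,"az":0}]'

```text
time: 3.8
tcp_pos: [414.0, 220.0, 225.2]
tool_rot: [0.515, 3.09, 0.011]
force: [0.9, -0.2, -3.2]
finger_gap: 64.5
grasp_force: 61.0
```

```bash
python3 - <<'E'
from h import *
import cv2
s,R=st(); W=cam("wrist"); save(W,'w3.png'); S=cam("scene")
# platform: light disc; use earlier wrist pics' rays with stored poses
he=np.array(camera("wrist")['hand_eye'])
def wc(pos,rv):
    T=np.eye(4);T[:3,:3]=Ro.from_rotvec(rv).as_matrix();T[:3,3]=pos
    M=np.linalg.inv(T@he); return dict(R=M[:3,:3],t=M[:3,3],fx=W['fx'],fy=W['fy'],cx=W['cx'],cy=W['cy'])
c1=wc([599.7,0,230.9],[-2.2206,-2.2206,.002]); c2=wc([417.4,215.6,231.3],[.517,3.098,0])
print('plat',onz(c1,113,236,80).round(1),onz(c2,55,285,80).round(1))
print('house',[onz(c1,*p,45)[:2].round() for p in((47,170),(192,153),(211,267),(83,283))])
print('rack',[onz(c1,*p,z)[:2].round() for p,z in(((262,330),59),((380,347),88),((262,60),59))], onz(c2,352,307,59).round())
go([435,-40,231],180)
E
```

```text
t 3.8 tcp [414.  220.  225.2] xang 161.1 z [ 0.01   0.005 -1.   ] q [ 0.49  0.06 -0.37  1.13  0.    0.82] gap 64.5 F [ 0.9 -0.2 -3.2] g 61.0
plat [433.  -38.5  80. ] [429.1 -37.5  80. ]
house [array([358.,  20.]), array([508.,  37.]), array([518., -91.]), array([ 369., -112.])]
rack [array([ 575., -166.]), array([ 704., -164.]), array([581., 120.])] [570. 246.  59.]
t 4.0 tcp [410.  217.9 217.8] xang 161.1 z [-0.001 -0.    -1.   ] q [ 0.49  0.07 -0.38  1.12  0.    0.82] gap 64.7 F [ 0.8 -0.5 -4.1] g 60.9
GO d [-0.1429 -0.3145 -0.0175] mm 259 w [-0.001 -0.001 -0.63 ]
```

>>> move_arm --rows '[{"dx":-0.138,"dy":-0.315,"dz":0,"ax":0,"ay":0,"az":-0.63},{"dx":-0.138,"dy":-0.315,"dz":0,"ax":0,"ay":0,"az":-0.63},{"dx":-0.138,"dy":-0.315,"dz":0,"ax":0,"ay":0,"az":-0.63},{"dx":-0.138,"dy":-0.315,"dz":0,"ax":0,"ay":0,"az":-0.63},{"dx":-0.138,"dy":-0.315,"dz":0,"ax":0,"ay":0,"az":-0.63},{"dx":-0.138,"dy":-0.315,"dz":0,"ax":0,"ay":0,"az":-0.63},{"dx":-0.138,"dy":-0.315,"dz":0,"ax":0,"ay":0,"az":-0.63},{"dx":-0.138,"dy":-0.315,"dz":0,"ax":0,"ay":0,"az":-0.63}]'

```text
time: 4.75
tcp_pos: [430.5, -39.0, 216.6]
tool_rot: [-0.003, -3.138, -0.001]
force: [0.8, 0.2, -4.0]
finger_gap: 64.9
grasp_force: 60.9
```

```bash
python3 - <<'E'
from h import *
go([432,-38.5,93],180)
W=cam("wrist"); D=cam("side"); save(W,'w4.png')
for k in blobs(W,'blue')[:1]: print(k[:,0].mean(0).round(),*rect(W,k,208+28-10))
E
```

```text
t 4.8 tcp [430.5 -39.  216.6] xang 179.9 z [-0.004  0.001 -1.   ] q [-0.09  0.01 -0.44  1.12  0.   -0.09] gap 64.9 F [ 0.8  0.2 -4. ] g 60.9
GO d [-0.0026  0.0005  0.1648] mm 124 w [ 0.002 -0.007 -0.003]
[283. 282.] [433. -39.] [ 72. 120.] 179.4
```

>>> move_arm --rows '[{"dx":0,"dy":0,"dz":0.06,"ax":0,"ay":0,"az":0},{"dx":0,"dy":0,"dz":0.12,"ax":0,"ay":0,"az":0},{"dx":0,"dy":0,"dz":0.155,"ax":0,"ay":0,"az":0},{"dx":0,"dy":0,"dz":0.163,"ax":0,"ay":0,"az":0},{"dx":0,"dy":0,"dz":0.166,"ax":0,"ay":0,"az":0},{"dx":0,"dy":0,"dz":0.167,"ax":0,"ay":0,"az":0},{"dx":0,"dy":0,"dz":0.167,"ax":0,"ay":0,"az":0}]'

```text
time: 5.55
tcp_pos: [433.5, -38.7, 94.7]
tool_rot: [-0.001, 3.139, -0.0]
force: [0.6, 0.1, -3.8]
finger_gap: 64.7
grasp_force: 60.8
```

```bash
python3 - <<'E'
from h import *
st(); D=cam("side"); S=cam("scene"); save(D,'d5.png')
for k in blobs(S,'blue')[:4]: print(k[:,0].mean(0).round(),*rect(S,k,100))
E
```

```text
t 5.5 tcp [433.5 -38.7  94.7] xang -180.0 z [ 0.003 -0.    -1.   ] q [-0.09  0.11 -0.63  0.82  0.   -0.09] gap 64.7 F [ 0.6  0.1 -3.8] g 60.8
[273. 166.] [445. -38.] [ 64. 110.] 1.2
[84. 87.] [ 132. -690.] [112. 162.] 13.6
[147.  81.] [ 102. -483.] [106. 153.] 9.5
```

Lower the last ~4 mm until contact.

>>> move_arm --rows '[{"dx":0,"dy":0,"dz":0.002,"ax":0,"ay":0,"az":0},{"dx":0,"dy":0,"dz":0.004,"ax":0,"ay":0,"az":0},{"dx":0,"dy":0,"dz":0.004,"ax":0,"ay":0,"az":0}]'

```text
time: 5.95
tcp_pos: [431.9, -38.9, 90.2]
tool_rot: [-0.0, -3.142, -0.0]
force: [0.5, 0.5, -3.8]
finger_gap: 64.6
grasp_force: 60.8
```

>>> move_arm --rows '[{"dx":0,"dy":0,"dz":0.001,"ax":0,"ay":0,"az":0},{"dx":0,"dy":0,"dz":0.002,"ax":0,"ay":0,"az":0},{"dx":0,"dy":0,"dz":0.002,"ax":0,"ay":0,"az":0}]'

```text
time: 6.25
tcp_pos: [432.0, -38.9, 90.0]
tool_rot: [0.0, 3.141, 0.0]
force: [-5.7, -1.6, 12.0]
finger_gap: 65.1
grasp_force: 62.6
```

>>> move_arm --rows '[{"dx":0,"dy":0,"dz":0,"ax":0,"ay":0,"az":0},{"dx":0,"dy":0,"dz":0,"ax":0,"ay":0,"az":0},{"dx":0,"dy":0,"dz":0,"ax":0,"ay":0,"az":0},{"dx":0,"dy":0,"dz":0,"ax":0,"ay":0,"az":0},{"dx":0,"dy":0,"dz":0,"ax":0,"ay":0,"az":0},{"dx":0,"dy":0,"dz":0,"ax":0,"ay":0,"az":0}]' --grip 1

```text
time: 6.85
tcp_pos: [432.0, -38.9, 88.7]
tool_rot: [-0.0, -3.142, -0.0]
force: [-0.2, -0.2, 0.4]
finger_gap: 85.5
grasp_force: 0.0
```

>>> move_arm --rows '[{"dx":0,"dy":0,"dz":-0.05,"ax":0,"ay":0,"az":0},{"dx":0,"dy":0,"dz":-0.1,"ax":0,"ay":0,"az":0},{"dx":0,"dy":0,"dz":-0.16,"ax":0,"ay":0,"az":0},{"dx":-0.06,"dy":0,"dz":-0.16,"ax":0,"ay":-0.3,"az":0},{"dx":-0.12,"dy":0,"dz":-0.16,"ax":0,"ay":-0.6,"az":0},{"dx":-0.12,"dy":0,"dz":-0.16,"ax":0,"ay":-1,"az":0},{"dx":-0.12,"dy":0,"dz":-0.16,"ax":0,"ay":-1,"az":0}]'

```text
time: 7.55
tcp_pos: [520.2, -38.6, 207.4]
tool_rot: [-0.0, 2.615, 0.0]
force: [-0.9, -0.5, -1.3]
finger_gap: 85.6
grasp_force: 0.0
```

>>> move_arm --rows '[{"dx":0,"dy":0,"dz":0,"ax":0,"ay":-0.5,"az":0},{"dx":0,"dy":0,"dz":0,"ax":0,"ay":-0.5,"az":0},{"dx":0,"dy":0,"dz":0,"ax":0,"ay":-0.5,"az":0}]'

```text
time: 7.85
tcp_pos: [535.9, -41.6, 228.4]
tool_rot: [-0.001, 2.363, 0.0]
force: [-0.1, -0.2, 0.4]
finger_gap: 85.6
grasp_force: 0.0
```

```bash
python3 - <<'E'
from h import *
go([520,-39,160],180,45); S=cam("scene"); W=cam("wrist")
k=blobs(S,'blue')[0]; print('pan',k[:,0].mean(0).round(),*rect(S,k,108))
for k in blobs(W,'blue')[:1]: print(cv2.contourArea(k),*rect(W,k,108))
for col in('green','yellow','orange'):
    print(col,[ (k[:,0].mean(0).round(),*rect(S,k,25)) for k in blobs(S,col) if abs(cv2.contourArea(k)-500)<200])
save(S,'s6.png')
E
```

```text
t 7.8 tcp [535.9 -41.6 228.4] xang -179.9 z [ 0.702  0.001 -0.712] q [-0.14 -0.35 -1.02  0.13  0.1  -0.1 ] gap 85.6 F [-0.1 -0.2  0.4] g 0.0
GO d [0.0791 0.0035 0.05  ] mm 70 w [ 0.001 -0.013  0.001]
pan [274. 164.] [445. -37.] [ 62. 120.] 1.2
5908.0 [476. -38.] [24. 66.] 90.0
green [(array([208., 165.]), array([ 395., -251.]), array([ 45., 108.]), 16.0)]
yellow [(array([419., 202.]), array([517., 406.]), array([ 63., 121.]), 7.6)]
orange [(array([154., 195.]), array([ 514., -402.]), array([ 64., 117.]), 160.7)]
```

View pics/s6.png

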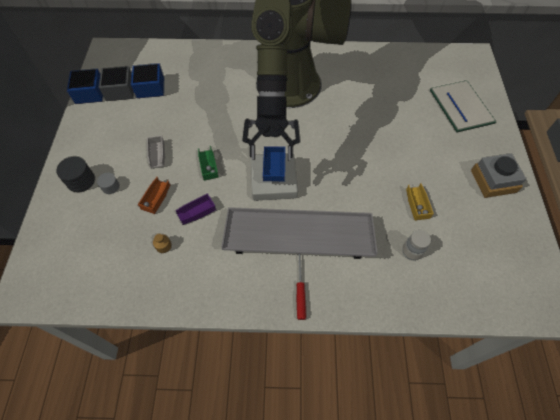

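The scene shows the pan seated on the stand. Dipping 45° towards the robot hits joint 3's limit. So I'll turn the pan by 90° (long side along y) and pour sideways from the -y side, where joint 5 does the tilting.

>>> move_arm --rows '[{"dx":0,"dy":0,"dz":0,"ax":0,"ay":1,"az":0},{"dx":0,"dy":0,"dz":0,"ax":0,"ay":1,"az":0},{"dx":0,"dy":0,"dz":0,"ax":0,"ay":1,"az":0},{"dx":0,"dy":0,"dz":0,"ax":0,"ay":1,"az":0}]'

```text
time: 8.35
tcp_pos: [531.6, -40.4, 221.1]
tool_rot: [-0.003, 2.909, 0.003]
force: [0.7, -1.2, -0.2]
finger_gap: 85.4
grasp_force: 0.0
```

>>> move_arm --rows '[{"dx":0,"dy":0,"dz":0,"ax":0,"ay":0.5,"az":0},{"dx":0,"dy":0,"dz":0,"ax":0,"ay":0.5,"az":0},{"dx":0,"dy":0,"dz":0,"ax":0,"ay":0.5,"az":0}]'

```text
time: 8.65
tcp_pos: [531.9, -40.3, 217.4]
tool_rot: [0.004, -3.109, -0.003]
force: [-0.0, -0.7, -1.1]
finger_gap: 85.7
grasp_force: 0.0
```

```bash
python3 - <<'E'
from h import *
go([432,-39,160],180); W=cam("wrist")
k=blobs(W,'blue')[0]; print('pan',cv2.contourArea(k),k[:,0].mean(0).round(),k[:,0].min(0),k[:,0].max(0),*rect(W,k,108))
E
```

```text
t 8.7 tcp [531.9 -40.3 217.4] xang -179.9 z [-0.032  0.002 -0.999] q [-0.08  0.22 -0.2   1.18 -0.   -0.08] gap 85.7 F [-0.  -0.7 -1.1] g 0.0
GO d [0.1306 0.0019 0.0808] mm 115 w [ 0.004 -0.061  0.005]
pan 14243.0 [285.  79.] [237   0] [332 161] [432. -39.] [ 65. 110.] 0.4
```

>>> move_arm --rows '[{"dx":0.131,"dy":0.002,"dz":0.081,"ax":0,"ay":-0.061,"az":0},{"dx":0.131,"dy":0.002,"dz":0.081,"ax":0,"ay":-0.061,"az":0},{"dx":0.131,"dy":0.002,"dz":0.081,"ax":0,"ay":-0.061,"az":0},{"dx":0.131,"dy":0.002,"dz":0.081,"ax":0,"ay":-0.061,"az":0},{"dx":0.131,"dy":0.002,"dz":0.081,"ax":0,"ay":-0.061,"az":0}]'

```text
time: 9.2
tcp_pos: [431.8, -39.2, 163.3]
tool_rot: [-0.002, 3.128, 0.002]
force: [0.5, 0.2, 0.2]
finger_gap: 85.6
grasp_force: 0.0
```

```bash
python3 -c "
from h import *
go([432,-39,92],180)"
```

```text
t 9.2 tcp [431.8 -39.2 163.3] xang -179.9 z [ 0.014  0.001 -1.   ] q [-0.09  0.03 -0.55  0.98  0.   -0.09] gap 85.6 F [0.5 0.2 0.2] g 0.0
GO d [0.001  0.0002 0.0951] mm 71 w [0.003 0.027 0.003]
```

>>> move_arm --rows '[{"dx":0,"dy":0,"dz":0.05,"ax":0,"ay":0,"az":0},{"dx":0,"dy":0,"dz":0.08,"ax":0,"ay":0,"az":0},{"dx":0,"dy":0,"dz":0.091,"ax":0,"ay":0,"az":0},{"dx":0,"dy":0,"dz":0.091,"ax":0,"ay":0,"az":0},{"dx":0,"dy":0,"dz":0.091,"ax":0,"ay":0,"az":0}]'

```text
time: 9.7
tcp_pos: [434.4, -39.2, 95.7]
tool_rot: [-0.003, 3.128, 0.002]
force: [0.1, -0.2, 0.1]
finger_gap: 85.4
grasp_force: 0.0
```

>>> move_arm --rows '[{"dx":0,"dy":0,"dz":0,"ax":0,"ay":0,"az":0},{"dx":0,"dy":0,"dz":0,"ax":0,"ay":0,"az":0},{"dx":0,"dy":0,"dz":0,"ax":0,"ay":0,"az":0},{"dx":0,"dy":0,"dz":0,"ax":0,"ay":0,"az":0},{"dx":0,"dy":0,"dz":0,"ax":0,"ay":0,"az":0}]' --grip 0 --grip_force 50

```text
time: 10.2
tcp_pos: [434.4, -39.1, 96.3]
tool_rot: [-0.003, 3.127, 0.003]
force: [-2.9, 0.4, 7.4]
finger_gap: 63.8
grasp_force: 53.5
```

>>> move_arm --rows '[{"dx":0,"dy":0,"dz":-0.02,"ax":0,"ay":0,"az":0},{"dx":0,"dy":0,"dz":-0.04,"ax":0,"ay":0,"az":0},{"dx":0,"dy":0,"dz":-0.04,"ax":0,"ay":0,"az":0.25},{"dx":0,"dy":0,"dz":-0.04,"ax":0,"ay":0,"az":0.5},{"dx":0,"dy":0,"dz":-0.04,"ax":0,"ay":0,"az":0.75},{"dx":0,"dy":0,"dz":-0.04,"ax":0,"ay":0,"az":1},{"dx":0,"dy":0,"dz":-0.04,"ax":0,"ay":0,"az":1}]'

```text
time: 10.9
tcp_pos: [432.7, -39.2, 124.8]
tool_rot: [0.808, 3.024, 0.007]
force: [-1.2, 0.3, -3.5]
finger_gap: 64.1
grasp_force: 57.9
```

>>> move_arm --rows '[{"dx":0,"dy":0,"dz":0,"ax":0,"ay":0,"az":0.25},{"dx":0,"dy":0,"dz":0,"ax":0,"ay":0,"az":0.5},{"dx":0,"dy":0,"dz":0,"ax":0,"ay":0,"az":0.75},{"dx":0,"dy":0,"dz":0,"ax":0,"ay":0,"az":1},{"dx":0,"dy":0,"dz":0,"ax":0,"ay":0,"az":1}]'

```text
time: 11.4
tcp_pos: [432.8, -39.2, 124.7]
tool_rot: [1.561, 2.716, 0.011]
force: [-0.4, -0.6, -4.3]
finger_gap: 64.2
grasp_force: 57.9
```

>>> move_arm --rows '[{"dx":0,"dy":0,"dz":0,"ax":0,"ay":0,"az":0.25},{"dx":0,"dy":0,"dz":0,"ax":0,"ay":0,"az":0.5},{"dx":0,"dy":0,"dz":0,"ax":0,"ay":0,"az":0.75},{"dx":0,"dy":0,"dz":0,"ax":0,"ay":0,"az":1},{"dx":0,"dy":0,"dz":0,"ax":0,"ay":0,"az":1},{"dx":0,"dy":0,"dz":0,"ax":0,"ay":0,"az":1}]'

```text
time: 12.0
tcp_pos: [432.8, -39.2, 124.7]
tool_rot: [2.208, 2.225, 0.015]
force: [-0.5, -1.0, -4.6]
finger_gap: 64.0
grasp_force: 57.9
```

```bash
python3 -c "
from h import *
go([432,-39,93],90)
S=cam('scene');k=blobs(S,'blue')[0]; print('pan',k[:,0].mean(0).round(),*rect(S,k,130))
W=cam('wrist');k=blobs(W,'blue')[0]; print('pan',cv2.contourArea(k),*rect(W,k,138))"
```

```text
t 12.0 tcp [432.8 -39.2 124.7] xang 90.4 z [ 0.012  0.002 -1.   ] q [-0.09  0.07 -0.6   0.89  0.    1.47] gap 64.0 F [-0.5 -1.  -4.6] g 57.9
GO d [ 0.0002 -0.0016  0.0422] mm 32 w [ 0.022 -0.003  0.014]
pan [273. 157.] [439. -38.] [ 80. 105.] 91.4
pan 30940.5 [431. -36.] [ 66. 113.] 90.2
```

>>> move_arm --rows '[{"dx":0,"dy":-0.001,"dz":0.02,"ax":0,"ay":0,"az":0},{"dx":0,"dy":-0.001,"dz":0.032,"ax":0,"ay":0,"az":0},{"dx":0,"dy":-0.001,"dz":0.036,"ax":0,"ay":0,"az":0},{"dx":0,"dy":-0.001,"dz":0.038,"ax":0,"ay":0,"az":0},{"dx":0,"dy":-0.001,"dz":0.039,"ax":0,"ay":0,"az":0},{"dx":0,"dy":-0.001,"dz":0.039,"ax":0,"ay":0,"az":0}]'

```text
time: 12.7
tcp_pos: [431.5, -38.8, 96.5]
tool_rot: [2.215, 2.22, 0.014]
force: [-7.9, 2.4, 12.7]
finger_gap: 64.0
grasp_force: 59.7
```

>>> move_arm --rows '[{"dx":0,"dy":0,"dz":0,"ax":0,"ay":0,"az":0},{"dx":0,"dy":0,"dz":0.001,"ax":0,"ay":0,"az":0},{"dx":0,"dy":0,"dz":0.001,"ax":0,"ay":0,"az":0}]'

```text
time: 13.0
tcp_pos: [431.5, -38.8, 96.4]
tool_rot: [2.215, 2.22, 0.014]
force: [-10.1, 2.6, 20.0]
finger_gap: 63.9
grasp_force: 60.6
```

>>> move_arm --rows '[{"dx":0,"dy":0,"dz":-0.001,"ax":0,"ay":0,"az":0},{"dx":0,"dy":0,"dz":-0.001,"ax":0,"ay":0,"az":0},{"dx":0,"dy":0,"dz":-0.001,"ax":0,"ay":0,"az":0},{"dx":0,"dy":0,"dz":-0.001,"ax":0,"ay":0,"az":0},{"dx":0,"dy":0,"dz":-0.03,"ax":0,"ay":0,"az":0},{"dx":0,"dy":0,"dz":-0.09,"ax":0,"ay":0,"az":0},{"dx":0,"dy":0,"dz":-0.15,"ax":0,"ay":0,"az":0},{"dx":0,"dy":0,"dz":-0.18,"ax":0,"ay":0,"az":0}]' --grip 1

```text
time: 13.8
tcp_pos: [432.3, -39.5, 233.2]
tool_rot: [2.212, 2.216, 0.019]
force: [0.7, -0.7, 0.3]
finger_gap: 85.6
grasp_force: 0.0
```

>>> move_arm --rows '[{"dx":-0.28,"dy":-0.042,"dz":0,"ax":0,"ay":0,"az":-1},{"dx":-0.28,"dy":-0.042,"dz":0,"ax":0,"ay":0,"az":-1},{"dx":-0.28,"dy":-0.042,"dz":0,"ax":0,"ay":0,"az":-1},{"dx":-0.28,"dy":-0.042,"dz":0,"ax":0,"ay":0,"az":-1},{"dx":-0.28,"dy":-0.042,"dz":0,"ax":0,"ay":0,"az":-1}]'

```text
time: 14.3
tcp_pos: [399.3, -251.0, 228.9]
tool_rot: [1.559, 2.716, 0.012]
force: [1.3, 0.7, 0.3]
finger_gap: 85.2
grasp_force: 0.0
```

>>> move_arm --rows '[{"dx":0,"dy":0,"dz":0,"ax":0,"ay":0,"az":-1},{"dx":0,"dy":0,"dz":0,"ax":0,"ay":0,"az":-1},{"dx":0,"dy":0,"dz":0,"ax":0,"ay":0,"az":-1},{"dx":0,"dy":0,"dz":0,"ax":0,"ay":0,"az":-1}]'

```text
time: 14.7
tcp_pos: [399.5, -249.7, 228.7]
tool_rot: [0.802, 3.027, 0.007]
force: [0.1, -0.4, -0.5]
finger_gap: 85.6
grasp_force: 0.0
```

>>> move_arm --rows '[{"dx":0,"dy":0,"dz":0,"ax":0,"ay":0,"az":-1},{"dx":0,"dy":0,"dz":0,"ax":0,"ay":0,"az":-1},{"dx":0,"dy":0,"dz":0,"ax":0,"ay":0,"az":-1},{"dx":0,"dy":0,"dz":0,"ax":0,"ay":0,"az":-1}]'

```text
time: 15.1
tcp_pos: [399.6, -249.5, 228.7]
tool_rot: [-0.01, 3.13, 0.003]
force: [-0.5, -0.5, 0.3]
finger_gap: 85.5
grasp_force: 0.0
```

>>> move_arm --rows '[{"dx":0,"dy":0,"dz":0,"ax":0,"ay":0,"az":-0.5},{"dx":0,"dy":0,"dz":0,"ax":0,"ay":0,"az":-0.5},{"dx":0,"dy":0,"dz":0,"ax":0,"ay":0,"az":-0.5}]'

```text
time: 15.4
tcp_pos: [399.6, -249.4, 228.7]
tool_rot: [-0.411, 3.103, 0.0]
force: [0.3, 0.0, 0.6]
finger_gap: 85.3
grasp_force: 0.0
```

```bash
python3 - <<'E'
from h import *
st(); S=cam("scene"); W=cam("wrist"); save(W,'w7.png')
k=blobs(S,'blue')[0]; print('pan',*rect(S,k,108))
for k in blobs(W,'blue')[:1]: print('panw',cv2.contourArea(k),*rect(W,k,108))
for k in blobs(W,'green')[:2]: print('green',cv2.contourArea(k),k[:,0].mean(0).round(),*rect(W,k,32))
E
```

```text
t 15.4 tcp [ 399.6 -249.4  228.7] xang -164.9 z [ 0.011  0.002 -1.   ] q [-0.56  0.07 -0.36  1.14  0.01 -0.83] gap 85.3 F [0.3 0.  0.6] g 0.0
pan [444. -37.] [ 80. 105.] 91.4
panw 8692.5 [427. -45.] [ 73. 127.] 90.3
green 4530.0 [280. 161.] [ 378. -258.] [ 49. 109.] 15.2
```

View pics/w7.png

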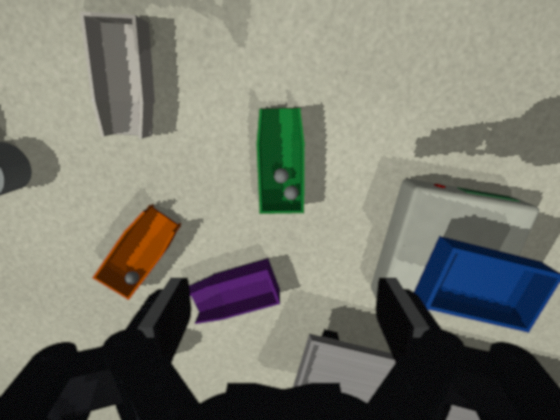

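The wrist view shows the green scoop at (280,161), measuring 49x109 mm, with 2 balls. Orange is at (137,252) with 1 ball. The pan lies on the stand along y.

```bash
python3 -c "
from h import *
go([388,-255,8],195.2)"
```

```text
t 15.5 tcp [ 399.6 -249.4  228.8] xang -165.1 z [ 0.012  0.002 -1.   ] q [-0.56  0.06 -0.36  1.14  0.01 -0.82] gap 85.2 F [-0.2  0.5  0.3] g 0.0
GO d [ 0.0203 -0.0028  0.2941] mm 221 w [-0.003  0.022 -0.009]
```

>>> move_arm --rows '[{"dx":0.02,"dy":-0.003,"dz":0.06,"ax":0,"ay":0.022,"az":0},{"dx":0.02,"dy":-0.003,"dz":0.12,"ax":0,"ay":0.022,"az":0},{"dx":0.02,"dy":-0.003,"dz":0.18,"ax":0,"ay":0.022,"az":0},{"dx":0.02,"dy":-0.003,"dz":0.24,"ax":0,"ay":0.022,"az":0},{"dx":0.02,"dy":-0.003,"dz":0.28,"ax":0,"ay":0.022,"az":0},{"dx":0.02,"dy":-0.003,"dz":0.294,"ax":0,"ay":0.022,"az":0},{"dx":0.02,"dy":-0.003,"dz":0.294,"ax":0,"ay":0.022,"az":0},{"dx":0.02,"dy":-0.003,"dz":0.294,"ax":0,"ay":0.022,"az":0}]'

```text
time: 16.3
tcp_pos: [389.3, -255.8, 9.4]
tool_rot: [-0.411, 3.113, -0.004]
force: [0.4, -0.7, 1.1]
finger_gap: 85.1
grasp_force: 0.0
```

>>> move_arm --rows '[{"dx":0,"dy":0,"dz":0,"ax":0,"ay":0,"az":0},{"dx":0,"dy":0,"dz":0,"ax":0,"ay":0,"az":0},{"dx":0,"dy":0,"dz":0,"ax":0,"ay":0,"az":0},{"dx":0,"dy":0,"dz":0,"ax":0,"ay":0,"az":0},{"dx":0,"dy":0,"dz":0,"ax":0,"ay":0,"az":0},{"dx":0,"dy":0,"dz":0,"ax":0,"ay":0,"az":0},{"dx":0,"dy":0,"dz":0,"ax":0,"ay":0,"az":0}]' --grip 0 --grip_force 40

```text
time: 17.0
tcp_pos: [389.4, -255.8, 9.6]
tool_rot: [-0.412, 3.112, -0.005]
force: [-1.2, 0.7, 7.5]
finger_gap: 49.4
grasp_force: 40.9
```

>>> move_arm --rows '[{"dx":0,"dy":0,"dz":-0.03,"ax":0,"ay":0,"az":0},{"dx":0,"dy":0,"dz":-0.06,"ax":0,"ay":0,"az":0},{"dx":0,"dy":0,"dz":-0.1,"ax":0,"ay":0,"az":0},{"dx":0,"dy":0,"dz":-0.14,"ax":0,"ay":0,"az":0},{"dx":0,"dy":0,"dz":-0.18,"ax":0,"ay":0,"az":0},{"dx":0,"dy":0,"dz":-0.2,"ax":0,"ay":0,"az":0},{"dx":0,"dy":0,"dz":-0.21,"ax":0,"ay":0,"az":0},{"dx":0,"dy":0,"dz":-0.21,"ax":0,"ay":0,"az":0}]'

```text
time: 17.8
tcp_pos: [388.7, -255.2, 166.7]
tool_rot: [-0.412, 3.113, -0.004]
force: [0.5, -0.1, -1.5]
finger_gap: 49.3
grasp_force: 42.8
```

```bash
python3 - <<'E'
from h import *
go([432,-150,190],90); W=cam("wrist"); save(W,'w8.png')
s,R=st()
for k in blobs(W,'green')[:1]: print(cv2.contourArea(k),*rect(W,k,s['tcp_pos'][2]+24))
E
```

```text
t 17.8 tcp [ 388.7 -255.2  166.7] xang -164.9 z [ 0.002 -0.002 -1.   ] q [-0.58  0.1  -0.47  1.   -0.   -0.84] gap 49.3 F [ 0.5 -0.1 -1.5] g 42.8
GO d [-0.0923  0.1204 -0.0313] mm 116 w [-1.000e-03  7.000e-03  3.503e+00]
t 17.9 tcp [ 388.2 -254.9  165.6] xang -164.9 z [ 0.001 -0.002 -1.   ] q [-0.58  0.1  -0.47  1.   -0.   -0.84] gap 49.0 F [ 0.7 -0.1 -1.2] g 42.8
26618.5 [ 377. -258.] [ 51. 114.] 16.3
```

View pics/w8.png

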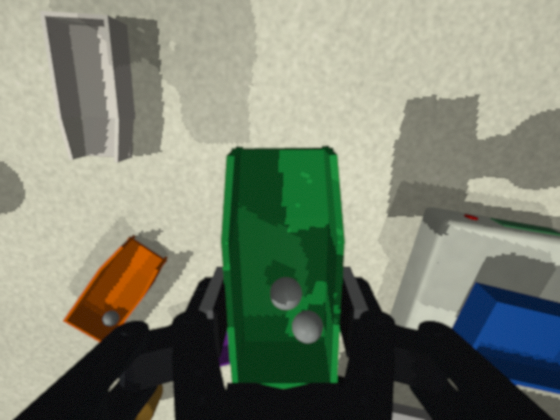

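The wrist view shows the green scoop held squarely, with both balls at the back at (287,293) and (307,326). Carry it gently to the pre-pour pose.

>>> move_arm --rows '[{"dx":-0.01,"dy":0.015,"dz":0,"ax":0,"ay":0,"az":0.1},{"dx":-0.025,"dy":0.032,"dz":0,"ax":0,"ay":0,"az":0.25},{"dx":-0.04,"dy":0.052,"dz":0,"ax":0,"ay":0,"az":0.43},{"dx":-0.055,"dy":0.072,"dz":0,"ax":0,"ay":0,"az":0.6},{"dx":-0.07,"dy":0.092,"dz":0,"ax":0,"ay":0,"az":0.76},{"dx":-0.082,"dy":0.108,"dz":0,"ax":0,"ay":0,"az":0.9},{"dx":-0.09,"dy":0.118,"dz":0,"ax":0,"ay":0,"az":1},{"dx":-0.092,"dy":0.12,"dz":0,"ax":0,"ay":0,"az":1}]'

```text
time: 18.65
tcp_pos: [430.8, -148.9, 164.2]
tool_rot: [-0.405, -3.114, 0.001]
force: [0.2, -0.5, -1.7]
finger_gap: 49.4
grasp_force: 42.7
```

>>> move_arm --rows '[{"dx":0,"dy":0,"dz":0,"ax":0,"ay":0,"az":0.15},{"dx":0,"dy":0,"dz":0,"ax":0,"ay":0,"az":0.35},{"dx":0,"dy":0,"dz":0,"ax":0,"ay":0,"az":0.55},{"dx":0,"dy":0,"dz":0,"ax":0,"ay":0,"az":0.75},{"dx":0,"dy":0,"dz":0,"ax":0,"ay":0,"az":1}]'

```text
time: 19.15
tcp_pos: [430.6, -150.3, 164.6]
tool_rot: [-1.205, -2.9, 0.002]
force: [0.5, 0.6, -1.3]
finger_gap: 49.0
grasp_force: 42.7
```

>>> move_arm --rows '[{"dx":0,"dy":0,"dz":0,"ax":0,"ay":0,"az":0.2},{"dx":0,"dy":0,"dz":0,"ax":0,"ay":0,"az":0.45},{"dx":0,"dy":0,"dz":0,"ax":0,"ay":0,"az":0.7},{"dx":0,"dy":0,"dz":0,"ax":0,"ay":0,"az":0.9},{"dx":0,"dy":0,"dz":0,"ax":0,"ay":0,"az":1}]'

```text
time: 19.65
tcp_pos: [430.6, -150.3, 164.6]
tool_rot: [-1.913, -2.491, 0.002]
force: [-0.7, 0.5, -1.7]
finger_gap: 49.3
grasp_force: 42.7
```

>>> move_arm --rows '[{"dx":0,"dy":0,"dz":0,"ax":0,"ay":0,"az":0.2},{"dx":0,"dy":0,"dz":0,"ax":0,"ay":0,"az":0.4},{"dx":0,"dy":0,"dz":0,"ax":0,"ay":0,"az":0.5},{"dx":0,"dy":0,"dz":0,"ax":0,"ay":0,"az":0.5},{"dx":0,"dy":0,"dz":0,"ax":0,"ay":0,"az":0.5}]'

```text
time: 20.15
tcp_pos: [430.9, -150.2, 165.0]
tool_rot: [2.218, 2.225, -0.002]
force: [-1.3, 0.4, -1.4]
finger_gap: 49.0
grasp_force: 42.7
```

```bash
python3 - <<'E'
from h import *
go([432,-144,146],90); W=cam("wrist"); save(W,'w9.png')
for k in blobs(W,'blue')[:1]: print(cv2.contourArea(k),*rect(W,k,108))
for k in blobs(W,'green')[:1]: print(cv2.contourArea(k),*rect(W,k,165+22))
E
```

```text
t 20.1 tcp [ 430.9 -150.2  165. ] xang 90.2 z [-0.    -0.001 -1.   ] q [-0.33  0.09 -0.49  1.   -0.    1.23] gap 49.0 F [-1.3  0.4 -1.4] g 42.7
GO d [0.0083 0.0015 0.0253] mm 20 w [-0.001  0.002  0.006]
16670.5 [430. -54.] [65. 77.] 90.2
26678.5 [ 429. -140.] [ 51. 115.] 90.2
```

View pics/w9.png

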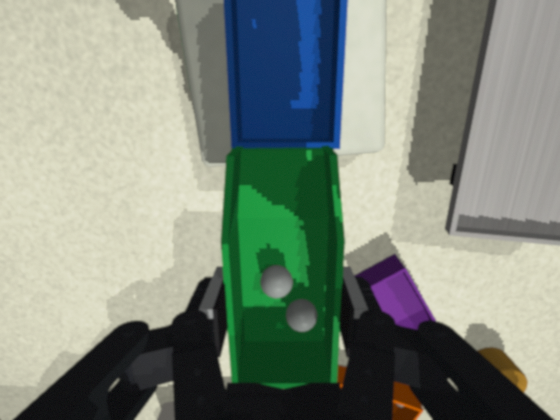

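The wrist view shows the spout just short of the pan's near wall (row 147, so y≈-92), both centred on the same line, and the balls still at the back. Now lower and tip slowly.

>>> move_arm --rows '[{"dx":0.004,"dy":0.001,"dz":0.012,"ax":0,"ay":0,"az":0},{"dx":0.008,"dy":0.001,"dz":0.022,"ax":0,"ay":0,"az":0},{"dx":0.008,"dy":0.001,"dz":0.026,"ax":0,"ay":-0.08,"az":0},{"dx":0.009,"dy":0.001,"dz":0.03,"ax":0,"ay":-0.16,"az":0},{"dx":0.01,"dy":0.001,"dz":0.034,"ax":0,"ay":-0.25,"az":0},{"dx":0.01,"dy":0.001,"dz":0.036,"ax":0,"ay":-0.333,"az":0},{"dx":0.01,"dy":0.001,"dz":0.036,"ax":0,"ay":-0.333,"az":0},{"dx":0.01,"dy":0.001,"dz":0.036,"ax":0,"ay":-0.333,"az":0}]'

```text
time: 21.0
tcp_pos: [431.9, -142.0, 138.1]
tool_rot: [2.127, 2.133, -0.186]
force: [0.5, -0.8, -1.0]
finger_gap: 49.1
grasp_force: 42.7
```

```bash
python3 - <<'E'
from h import *
go([432,-139.5,139.5],90,20); go([432,-134.5,147.5],90,30); go([432,-127.5,155],90,40)
W=cam("wrist"); save(W,'w10.png')
E
```

```text
t 21.0 tcp [ 431.9 -142.   138.1] xang 90.2 z [ 0.    -0.174 -0.985] q [-0.19  0.07 -0.58  0.89 -0.17  1.37] gap 49.1 F [ 0.5 -0.8 -1. ] g 42.7
GO d [ 0.003   0.0001 -0.0024] mm 3 w [ 0.001 -0.333  0.005]
t 21.0 tcp [ 431.9 -142.   138.1] xang 90.2 z [ 0.    -0.174 -0.985] q [-0.19  0.07 -0.58  0.89 -0.17  1.37] gap 49.1 F [ 0.5 -0.8 -1. ] g 42.7
GO d [ 0.0077  0.0001 -0.014 ] mm 12 w [ 0.002 -0.666  0.005]
t 21.0 tcp [ 431.9 -142.   138.1] xang 90.2 z [ 0.    -0.174 -0.985] q [-0.19  0.07 -0.58  0.89 -0.17  1.37] gap 49.1 F [ 0.5 -0.8 -1. ] g 42.7
GO d [ 0.0152  0.0001 -0.0255] mm 22 w [ 0.002 -1.     0.005]
```

View pics/w10.png

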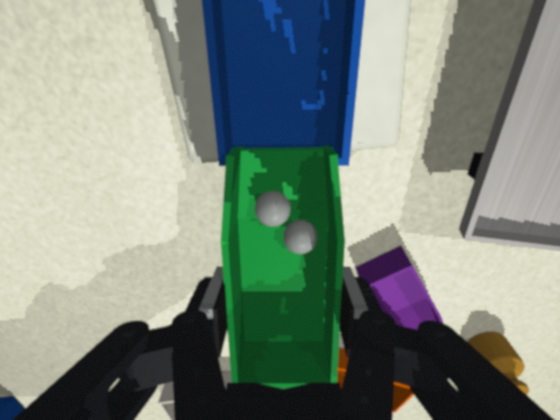

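At 10° the balls have moved onto the ramp (rows 208-237) and the lip is over the pan, inside its near wall at row 162. Continue tipping.

>>> move_arm --rows '[{"dx":0.001,"dy":0,"dz":-0.001,"ax":0,"ay":-0.08,"az":0},{"dx":0.001,"dy":0,"dz":-0.001,"ax":0,"ay":-0.16,"az":0},{"dx":0.002,"dy":0,"dz":-0.002,"ax":0,"ay":-0.25,"az":0},{"dx":0.003,"dy":0,"dz":-0.002,"ax":0,"ay":-0.33,"az":0},{"dx":0.004,"dy":0,"dz":-0.005,"ax":0,"ay":-0.41,"az":0},{"dx":0.005,"dy":0,"dz":-0.008,"ax":0,"ay":-0.5,"az":0},{"dx":0.007,"dy":0,"dz":-0.012,"ax":0,"ay":-0.6,"az":0},{"dx":0.008,"dy":0,"dz":-0.014,"ax":0,"ay":-0.67,"az":0}]'

```text
time: 21.85
tcp_pos: [432.4, -134.8, 148.0]
tool_rot: [1.923, 1.925, -0.518]
force: [0.2, -0.5, -1.3]
finger_gap: 48.9
grasp_force: 42.8
```

>>> move_arm --rows '[{"dx":0,"dy":0,"dz":0,"ax":0,"ay":0,"az":0},{"dx":0,"dy":0,"dz":0,"ax":0,"ay":0,"az":0},{"dx":0,"dy":0,"dz":0,"ax":0,"ay":0,"az":0},{"dx":0,"dy":0,"dz":0,"ax":0,"ay":0,"az":0}]'

```text
time: 22.25
tcp_pos: [432.2, -135.3, 148.1]
tool_rot: [1.925, 1.925, -0.517]
force: [0.9, 0.1, -1.3]
finger_gap: 48.9
grasp_force: 42.8
```

```bash
python3 - <<'E'
from h import *
go([432,-127.5,155],90,40);go([432,-144,170],90,0)
W=cam("wrist"); save(W,'w11.png')
E
```

```text
t 22.2 tcp [ 432.2 -135.3  148.1] xang 90.0 z [ 0.001 -0.502 -0.865] q [ 0.07  0.11 -0.61  0.89 -0.52  1.65] gap 48.9 F [ 0.9  0.1 -1.3] g 42.8
GO d [ 0.0044 -0.0003 -0.0132] mm 10 w [ 0.002 -0.329 -0.   ]
t 22.2 tcp [ 432.2 -135.3  148.1] xang 90.0 z [ 0.001 -0.502 -0.865] q [ 0.07  0.11 -0.61  0.89 -0.52  1.65] gap 48.9 F [ 0.9  0.1 -1.3] g 42.8
GO d [-0.0247 -0.0003 -0.0194] mm 24 w [0.002 1.005 0.   ]
```

View pics/w11.png

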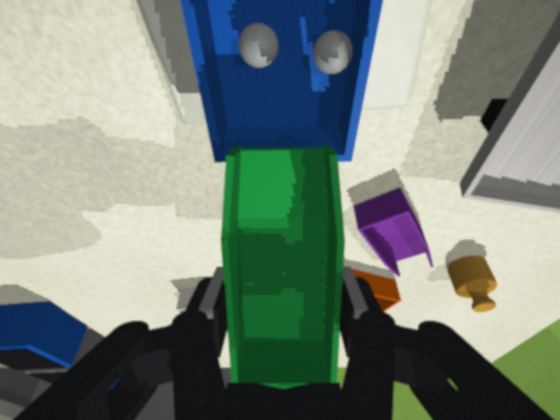

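At 30° both balls lie in the pan, at (258,45) and (333,52), and the scoop is empty. Level it and carry it to the rack, turned with the spout towards the low edge and dipped 12° to match the slope.

>>> move_arm --rows '[{"dx":-0.01,"dy":0,"dz":-0.02,"ax":0,"ay":0,"az":0},{"dx":-0.02,"dy":0,"dz":-0.03,"ax":0,"ay":0.25,"az":0},{"dx":-0.025,"dy":0,"dz":-0.03,"ax":0,"ay":0.5,"az":0},{"dx":-0.025,"dy":0,"dz":-0.03,"ax":0,"ay":0.75,"az":0},{"dx":-0.025,"dy":0,"dz":-0.03,"ax":0,"ay":1,"az":0},{"dx":-0.025,"dy":0,"dz":-0.03,"ax":0,"ay":1,"az":0}]'

```text
time: 22.9
tcp_pos: [432.4, -143.2, 177.6]
tool_rot: [2.224, 2.213, -0.001]
force: [-0.7, -0.8, -1.4]
finger_gap: 49.2
grasp_force: 42.8
```

>>> move_arm --rows '[{"dx":0.02,"dy":0.06,"dz":0,"ax":0,"ay":0,"az":-0.2},{"dx":0.03,"dy":0.12,"dz":0,"ax":0,"ay":0,"az":-0.4},{"dx":0.04,"dy":0.18,"dz":0,"ax":0,"ay":0,"az":-0.6},{"dx":0.055,"dy":0.24,"dz":0,"ax":0,"ay":0,"az":-0.8},{"dx":0.07,"dy":0.3,"dz":0,"ax":0,"ay":0,"az":-1},{"dx":0.072,"dy":0.304,"dz":0,"ax":0,"ay":0,"az":-1}]'

```text
time: 23.5
tcp_pos: [664.3, -82.9, 174.7]
tool_rot: [1.56, 2.723, -0.005]
force: [-0.9, -0.3, -1.4]
finger_gap: 49.1
grasp_force: 42.8
```

>>> move_arm --rows '[{"dx":0,"dy":0,"dz":0,"ax":0,"ay":0,"az":-0.3},{"dx":0,"dy":0,"dz":0,"ax":0,"ay":0,"az":-0.6},{"dx":0,"dy":0,"dz":0,"ax":0,"ay":0,"az":-1},{"dx":0,"dy":0,"dz":0,"ax":0,"ay":0,"az":-1}]'

```text
time: 23.9
tcp_pos: [659.2, -84.6, 176.2]
tool_rot: [0.803, 3.036, -0.008]
force: [0.5, 0.9, -1.4]
finger_gap: 49.4
grasp_force: 42.8
```

>>> move_arm --rows '[{"dx":0,"dy":0,"dz":0,"ax":0,"ay":0,"az":-0.3},{"dx":0,"dy":0,"dz":0,"ax":0,"ay":0,"az":-0.6},{"dx":0,"dy":0,"dz":0,"ax":0,"ay":0,"az":-1},{"dx":0,"dy":0,"dz":0,"ax":0,"ay":0,"az":-1},{"dx":0,"dy":0,"dz":0,"ax":0,"ay":0,"az":-1}]'

```text
time: 24.4
tcp_pos: [659.3, -84.7, 176.4]
tool_rot: [0.003, -3.141, 0.007]
force: [0.6, 0.2, -1.8]
finger_gap: 49.4
grasp_force: 42.8
```

```bash
python3 - <<'E'
from h import *
go([660,-90,95],180,12); W=cam("wrist"); save(W,'w12.png')
# balls in pan and rack low edge
S=cam("scene");D=cam("side"); save(D,'d12.png')
print('pan',rect(S,blobs(S,'blue')[0],108))
for col in('yellow','orange','green'):
    print(col,[ (k[:,0].mean(0).round(),*rect(S,k,25)) for k in blobs(S,col) if abs(cv2.contourArea(k)-500)<200])
E
```

```text
t 24.4 tcp [659.3 -84.7 176.4] xang -179.9 z [-0.    -0.005 -1.   ] q [-0.13  0.46  0.04  1.15 -0.   -0.13] gap 49.4 F [ 0.6  0.2 -1.8] g 42.8
GO d [-0.001  -0.0066  0.1086] mm 82 w [-0.008 -0.401  0.004]
pan (array([444., -26.]), array([80., 81.]), 91.4)
yellow [(array([419., 202.]), array([517., 406.]), array([ 63., 121.]), 7.6)]
orange [(array([157., 202.]), array([ 536., -390.]), array([ 65., 116.]), 156.3)]
green [(array([252., 219.]), array([588., -98.]), array([56., 91.]), 1.4)]
```

View pics/w12.png

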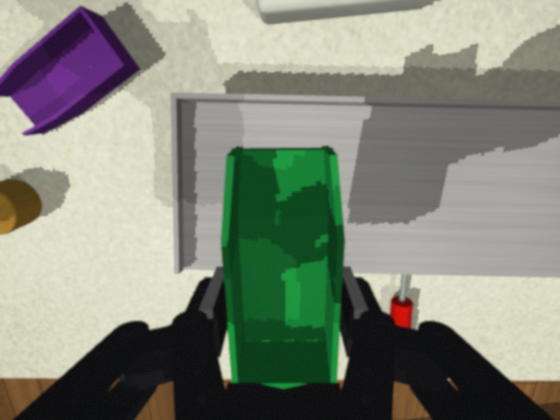

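The wrist view shows the held green scoop above the rack. The rack's low-left corner is at (175,95), the high-left corner at (177,272), the low edge passes (550,103) and the high edge (550,276). The numbers also show that the orange scoop was knocked aside, to about (536,-390).

```bash
python3 - <<'E'
from h import *
W=cam("wrist")
for p,z in(((175,95),59),((550,103),59),((182,101),59),((177,272),75),((550,276),75),((177,272),88)): print(p,z,onz(W,*p,z).round(1))
E
```

```text
(175, 95) 59 [ 569.6 -166.5   59. ]
(550, 103) 59 [575.5 116.6  59. ]
(182, 101) 59 [ 573.8 -161.6   59. ]
(177, 272) 75 [ 710.7 -174.9   75. ]
(550, 276) 75 [714.  140.6  75. ]
(177, 272) 88 [ 703.5 -170.1   88. ]
```

>>> move_arm --rows '[{"dx":0,"dy":-0.007,"dz":0.04,"ax":0,"ay":-0.2,"az":0},{"dx":0,"dy":-0.007,"dz":0.08,"ax":0,"ay":-0.4,"az":0},{"dx":0,"dy":-0.007,"dz":0.11,"ax":0,"ay":-0.4,"az":0},{"dx":0,"dy":-0.007,"dz":0.125,"ax":0,"ay":-0.4,"az":0},{"dx":0,"dy":-0.007,"dz":0.13,"ax":0,"ay":-0.4,"az":0},{"dx":0,"dy":-0.007,"dz":0.132,"ax":0,"ay":-0.4,"az":0},{"dx":0,"dy":-0.007,"dz":0.132,"ax":0,"ay":-0.4,"az":0}]'

```text
time: 25.3
tcp_pos: [662.6, -91.2, 79.5]
tool_rot: [-0.003, 2.929, -0.005]
force: [1.2, -0.2, -0.8]
finger_gap: 49.2
grasp_force: 42.8
```

```bash
python3 -c "
from h import *
go([659,-90,74],180,12)"
```

```text
t 25.3 tcp [662.6 -91.2  79.5] xang -179.9 z [ 0.211 -0.003 -0.977] q [-0.15  0.38 -0.35  0.63  0.03 -0.15] gap 49.2 F [ 1.2 -0.2 -0.8] g 42.8
GO d [0.0062 0.0017 0.0062] mm 7 w [-0.006  0.007  0.004]
```

>>> move_arm --rows '[{"dx":0.005,"dy":0.001,"dz":0.002,"ax":0,"ay":0,"az":0},{"dx":0.005,"dy":0.001,"dz":0.004,"ax":0,"ay":0,"az":0},{"dx":0.005,"dy":0.001,"dz":0.005,"ax":0,"ay":0,"az":0},{"dx":0.005,"dy":0.001,"dz":0.005,"ax":0,"ay":0,"az":0}]'

```text
time: 25.7
tcp_pos: [657.3, -90.2, 73.4]
tool_rot: [-0.003, 2.931, -0.004]
force: [-0.4, 0.4, -1.1]
finger_gap: 49.1
grasp_force: 42.8
```

>>> move_arm --rows '[{"dx":0,"dy":0,"dz":0.001,"ax":0,"ay":0,"az":0},{"dx":0,"dy":0,"dz":0.002,"ax":0,"ay":0,"az":0},{"dx":0,"dy":0,"dz":0.002,"ax":0,"ay":0,"az":0}]'

```text
time: 26.0
tcp_pos: [657.4, -90.2, 73.2]
tool_rot: [-0.003, 2.931, -0.004]
force: [-6.7, 1.9, 10.7]
finger_gap: 49.0
grasp_force: 44.2
```

>>> move_arm --rows '[{"dx":0,"dy":0,"dz":-0.001,"ax":0,"ay":0,"az":0},{"dx":0,"dy":0,"dz":-0.001,"ax":0,"ay":0,"az":0},{"dx":0,"dy":0,"dz":-0.001,"ax":0,"ay":0,"az":0},{"dx":0,"dy":0,"dz":-0.001,"ax":0,"ay":0,"az":0},{"dx":0,"dy":0,"dz":-0.03,"ax":0,"ay":0,"az":0},{"dx":0,"dy":0,"dz":-0.07,"ax":0,"ay":0,"az":0},{"dx":0,"dy":0,"dz":-0.12,"ax":0,"ay":0.2,"az":0},{"dx":0,"dy":0,"dz":-0.15,"ax":0,"ay":0.4,"az":0}]' --grip 1

```text
time: 26.8
tcp_pos: [632.6, -90.0, 184.8]
tool_rot: [0.002, -3.14, 0.005]
force: [2.3, 0.3, 0.4]
finger_gap: 85.4
grasp_force: 0.0
```

>>> move_arm --rows '[{"dx":0.145,"dy":-0.404,"dz":-0.06,"ax":0,"ay":0,"az":0.79},{"dx":0.145,"dy":-0.404,"dz":-0.06,"ax":0,"ay":0,"az":0.79},{"dx":0.145,"dy":-0.404,"dz":-0.06,"ax":0,"ay":0,"az":0.79},{"dx":0.145,"dy":-0.404,"dz":-0.06,"ax":0,"ay":0,"az":0.79},{"dx":0.145,"dy":-0.404,"dz":-0.06,"ax":0,"ay":0,"az":0.79},{"dx":0.145,"dy":-0.404,"dz":-0.06,"ax":0,"ay":0,"az":0.79},{"dx":0.145,"dy":-0.404,"dz":-0.06,"ax":0,"ay":0,"az":0.79},{"dx":0.145,"dy":-0.404,"dz":-0.06,"ax":0,"ay":0,"az":0.79}]'

```text
time: 27.6
tcp_pos: [524.5, -396.8, 228.0]
tool_rot: [0.65, 3.072, -0.007]
force: [0.4, -0.1, -0.1]
finger_gap: 85.3
grasp_force: 0.0
```

```bash
cat >> h.py <<'E'
def graycirc(c,z,poly=None,r=(5,14)):
    pass
E
python3 - <<'E'
from h import *
st(); W=cam("wrist"); save(W,'w13.png'); S=cam("scene"); save(S,'s13.png')
k=blobs(S,'blue')[0]; print('pan',*rect(S,k,108))
for k in blobs(W,'orange')[:3]: print('orange',cv2.contourArea(k),k[:,0].mean(0).round(),*rect(W,k,32))
for k in blobs(W,'yellow')[:3]: print('weight?',cv2.contourArea(k),k[:,0].mean(0).round(),*rect(W,k,40))
for col in('green','orange'):
    print(col,[ (k[:,0].mean(0).round(),*rect(S,k,25+60*(col=='green'))) for k in blobs(S,col) if abs(cv2.contourArea(k)-500)<200])
E
```

```text
t 27.6 tcp [ 524.5 -396.8  228. ] xang 156.1 z [ 0.001 -0.004 -1.   ] q [-0.65  0.42  0.1   1.25 -0.   -0.23] gap 85.3 F [ 0.4 -0.1 -0.1] g 0.0
pan [444. -37.] [ 80. 105.] 91.4
orange 4546.0 [287. 185.] [ 527. -394.] [ 50. 112.] 156.3
orange 1494.0 [ 15. 334.] [ 562. -792.] [57. 99.] 179.9
orange 177.5 [551. 368.] [ 890. -173.] [20. 57.] 18.7
weight? 1421.0 [363. 279.] [ 662. -357.] [43. 70.] 173.4
green [(array([253., 231.]), array([659., -89.]), array([49., 99.]), 1.4)]
orange [(array([157., 202.]), array([ 536., -390.]), array([ 65., 116.]), 156.3)]
```

```bash
python3 -c "
from h import *
go([537,-398.4,9],156.3)
HUE['purple']=(130,150)
W=cam('wrist')
for k in blobs(W,'purple')[:2]: print(cv2.contourArea(k),*rect(W,k,20), rect(W,k,20))
"
```

```text
t 27.7 tcp [ 525.5 -393.3  227.3] xang 156.3 z [ 0.001 -0.002 -1.   ] q [-0.64  0.42  0.1   1.25 -0.   -0.23] gap 85.4 F [ 0.6 -0.1 -0.6] g 0.0
GO d [-0.0163  0.0005  0.2911] mm 219 w [-0.004  0.003  0.   ]
5229.5 [ 554. -273.] [ 58. 112.] 122.9 (array([ 554., -273.]), array([ 58., 112.]), 122.9)
```

>>> move_arm --rows '[{"dx":-0.016,"dy":0,"dz":0.06,"ax":0,"ay":0,"az":0},{"dx":-0.016,"dy":0,"dz":0.12,"ax":0,"ay":0,"az":0},{"dx":-0.016,"dy":0,"dz":0.18,"ax":0,"ay":0,"az":0},{"dx":-0.016,"dy":0,"dz":0.24,"ax":0,"ay":0,"az":0},{"dx":-0.016,"dy":0,"dz":0.28,"ax":0,"ay":0,"az":0},{"dx":-0.016,"dy":0,"dz":0.291,"ax":0,"ay":0,"az":0},{"dx":-0.016,"dy":0,"dz":0.291,"ax":0,"ay":0,"az":0},{"dx":-0.016,"dy":0,"dz":0.291,"ax":0,"ay":0,"az":0}]'

```text
time: 28.55
tcp_pos: [538.5, -398.6, 11.3]
tool_rot: [0.64, 3.072, -0.006]
force: [-0.4, -0.2, -0.0]
finger_gap: 85.2
grasp_force: 0.0
```

>>> move_arm --rows '[{"dx":0,"dy":0,"dz":0,"ax":0,"ay":0,"az":0},{"dx":0,"dy":0,"dz":0,"ax":0,"ay":0,"az":0},{"dx":0,"dy":0,"dz":0,"ax":0,"ay":0,"az":0},{"dx":0,"dy":0,"dz":0,"ax":0,"ay":0,"az":0},{"dx":0,"dy":0,"dz":0,"ax":0,"ay":0,"az":0},{"dx":0,"dy":0,"dz":0,"ax":0,"ay":0,"az":0},{"dx":0,"dy":0,"dz":0,"ax":0,"ay":0,"az":0}]' --grip 0 --grip_force 40

```text
time: 29.25
tcp_pos: [537.9, -399.1, 11.2]
tool_rot: [0.642, 3.071, -0.006]
force: [-0.0, -0.2, 5.7]
finger_gap: 48.8
grasp_force: 42.8
```

>>> move_arm --rows '[{"dx":0,"dy":0,"dz":-0.03,"ax":0,"ay":0,"az":0},{"dx":0,"dy":0,"dz":-0.06,"ax":0,"ay":0,"az":0},{"dx":0,"dy":0,"dz":-0.1,"ax":0,"ay":0,"az":0},{"dx":0,"dy":0,"dz":-0.14,"ax":0,"ay":0,"az":0},{"dx":0,"dy":0,"dz":-0.18,"ax":0,"ay":0,"az":0},{"dx":0,"dy":0,"dz":-0.2,"ax":0,"ay":0,"az":0},{"dx":0,"dy":0,"dz":-0.21,"ax":0,"ay":0,"az":0},{"dx":0,"dy":0,"dz":-0.21,"ax":0,"ay":0,"az":0}]'

```text
time: 30.05
tcp_pos: [537.2, -398.4, 168.1]
tool_rot: [0.642, 3.072, -0.006]
force: [-0.0, 0.5, -1.4]
finger_gap: 49.2
grasp_force: 41.9
```

```bash
cat >> h.py <<'E'
def grey(c,poly_contour):
    """grey (unsaturated) round spots inside a contour: list of (u,v,r)"""
    hsv=cv2.cvtColor(c['pixels'],cv2.COLOR_RGB2HSV); m=np.zeros(hsv.shape[:2],np.uint8)
    cv2.drawContours(m,[cv2.convexHull(poly_contour)],-1,255,-1)
    m=cv2.erode(m,np.ones((5,5)))
    g=cv2.bitwise_and(m,cv2.inRange(hsv,(0,0,60),(179,70,255))); g=cv2.morphologyEx(g,cv2.MORPH_OPEN,np.ones((3,3)))
    return [(*np.round(cv2.minEnclosingCircle(k)[0]),round(cv2.minEnclosingCircle(k)[1],1),cv2.contourArea(k)) for k in cv2.findContours(g,cv2.RETR_EXTERNAL,cv2.CHAIN_APPROX_NONE)[0] if cv2.contourArea(k)>15]
E
python3 - <<'E'
from h import *
go([432,-150,166],90); W=cam("wrist"); save(W,'w14.png')
s,R=st(); k=blobs(W,'orange')[0]
print(cv2.contourArea(k),*rect(W,k,s['tcp_pos'][2]+23),grey(W,k))
E
```

```text
t 30.1 tcp [ 537.2 -398.4  168.1] xang 156.4 z [ 0.002 -0.004 -1.   ] q [-0.64  0.47  0.03  1.13 -0.   -0.22] gap 49.2 F [-0.   0.5 -1.4] g 41.9
GO d [0.2613 0.2472 0.0011] mm 270 w [-1.000e-03  9.000e-03  2.213e+00]
t 30.1 tcp [ 536.7 -397.9  166.8] xang 156.4 z [ 0.001 -0.003 -1.   ] q [-0.64  0.47  0.03  1.13 -0.   -0.22] gap 49.2 F [-0.9 -0.1 -1.4] g 41.9
26729.5 [ 525. -394.] [ 51. 114.] 156.4 [(np.float64(305.0), np.float64(331.0), 15.4, 661.0)]
```

>>> move_arm --rows '[{"dx":0.008,"dy":0.008,"dz":0,"ax":0,"ay":0,"az":0},{"dx":0.022,"dy":0.021,"dz":0,"ax":0,"ay":0,"az":0},{"dx":0.04,"dy":0.038,"dz":0,"ax":0,"ay":0,"az":0},{"dx":0.06,"dy":0.057,"dz":0,"ax":0,"ay":0,"az":0},{"dx":0.08,"dy":0.076,"dz":0,"ax":0,"ay":0,"az":0},{"dx":0.1,"dy":0.095,"dz":0,"ax":0,"ay":0,"az":0},{"dx":0.12,"dy":0.114,"dz":0,"ax":0,"ay":0,"az":0},{"dx":0.14,"dy":0.133,"dz":0,"ax":0,"ay":0,"az":0}]'

```text
time: 30.9
tcp_pos: [479.0, -262.7, 165.1]
tool_rot: [-0.642, -3.074, 0.003]
force: [0.4, 0.6, -1.8]
finger_gap: 49.0
grasp_force: 41.9
```

>>> move_arm --rows '[{"dx":0.02,"dy":0.019,"dz":0,"ax":0,"ay":0,"az":0.1},{"dx":0.04,"dy":0.038,"dz":0,"ax":0,"ay":0,"az":0.2},{"dx":0.06,"dy":0.056,"dz":0,"ax":0,"ay":0,"az":0.35},{"dx":0.078,"dy":0.074,"dz":0,"ax":0,"ay":0,"az":0.5},{"dx":0.094,"dy":0.088,"dz":0,"ax":0,"ay":0,"az":0.65},{"dx":0.108,"dy":0.102,"dz":0,"ax":0,"ay":0,"az":0.8},{"dx":0.118,"dy":0.112,"dz":0,"ax":0,"ay":0,"az":0.95},{"dx":0.121,"dy":0.114,"dz":0,"ax":0,"ay":0,"az":1}]'

```text
time: 31.7
tcp_pos: [430.0, -148.3, 165.1]
tool_rot: [-1.417, -2.803, 0.004]
force: [0.9, -1.3, -1.4]
finger_gap: 49.3
grasp_force: 41.9
```

>>> move_arm --rows '[{"dx":0,"dy":0,"dz":0,"ax":0,"ay":0,"az":0.2},{"dx":0,"dy":0,"dz":0,"ax":0,"ay":0,"az":0.4},{"dx":0,"dy":0,"dz":0,"ax":0,"ay":0,"az":0.6},{"dx":0,"dy":0,"dz":0,"ax":0,"ay":0,"az":0.8},{"dx":0,"dy":0,"dz":0,"ax":0,"ay":0,"az":0.95},{"dx":0,"dy":0,"dz":0,"ax":0,"ay":0,"az":1}]'

```text
time: 32.3
tcp_pos: [431.1, -149.8, 165.5]
tool_rot: [2.094, 2.34, -0.004]
force: [0.3, 0.9, -1.5]
finger_gap: 48.8
grasp_force: 41.9
```

>>> move_arm --rows '[{"dx":0,"dy":0,"dz":0,"ax":0,"ay":0,"az":0.1},{"dx":0,"dy":0,"dz":0,"ax":0,"ay":0,"az":0.21},{"dx":0,"dy":0,"dz":0,"ax":0,"ay":0,"az":0.21},{"dx":0,"dy":0,"dz":0,"ax":0,"ay":0,"az":0.21}]'

```text
time: 32.7
tcp_pos: [431.4, -149.8, 165.9]
tool_rot: [2.216, 2.224, -0.003]
force: [-0.3, -0.6, -1.0]
finger_gap: 49.4
grasp_force: 41.9
```

```bash
python3 - <<'E'
from h import *
W=cam("wrist"); save(W,'w15.png')
k=blobs(W,'orange')[0]; print(grey(W,k))
k=blobs(W,'blue')[0]; print(*rect(W,k,108),grey(W,k))
go([432,-145,146],90);go([432,-143.5,139],90,10)
E
```

```text
[(np.float64(299.0), np.float64(327.0), 15.4, 671.0)]
[430. -54.] [65. 78.] 90.2 [(np.float64(318.0), np.float64(72.0), 14.0, 516.5), (np.float64(268.0), np.float64(67.0), 13.5, 501.0)]
t 32.8 tcp [ 431.5 -149.8  166. ] xang 90.2 z [ 0.    -0.003 -1.   ] q [-0.33  0.08 -0.48  1.   -0.    1.24] gap 49.3 F [ 0.4  0.1 -1.3] g 41.9
GO d [0.0065 0.0007 0.0266] mm 21 w [0.    0.006 0.006]
t 32.8 tcp [ 431.5 -149.8  166. ] xang 90.2 z [ 0.    -0.003 -1.   ] q [-0.33  0.08 -0.48  1.   -0.    1.24] gap 49.3 F [ 0.4  0.1 -1.3] g 41.9
GO d [0.0085 0.0007 0.0359] mm 28 w [ 0.001 -0.328  0.006]
```

>>> move_arm --rows '[{"dx":0.004,"dy":0.001,"dz":0.012,"ax":0,"ay":0,"az":0},{"dx":0.007,"dy":0.001,"dz":0.022,"ax":0,"ay":0,"az":0},{"dx":0.007,"dy":0.001,"dz":0.026,"ax":0,"ay":-0.08,"az":0},{"dx":0.008,"dy":0.001,"dz":0.03,"ax":0,"ay":-0.16,"az":0},{"dx":0.009,"dy":0.001,"dz":0.033,"ax":0,"ay":-0.25,"az":0},{"dx":0.009,"dy":0.001,"dz":0.035,"ax":0,"ay":-0.333,"az":0},{"dx":0.009,"dy":0.001,"dz":0.035,"ax":0,"ay":-0.333,"az":0},{"dx":0.009,"dy":0.001,"dz":0.035,"ax":0,"ay":-0.333,"az":0}]'

```text
time: 33.55
tcp_pos: [432.2, -142.6, 139.4]
tool_rot: [2.126, 2.132, -0.188]
force: [0.1, -0.6, -1.6]
finger_gap: 49.1
grasp_force: 41.9
```

>>> move_arm --rows '[{"dx":0.001,"dy":0,"dz":-0.001,"ax":0,"ay":-0.08,"az":0},{"dx":0.001,"dy":0,"dz":-0.001,"ax":0,"ay":-0.16,"az":0},{"dx":0.002,"dy":0,"dz":-0.002,"ax":0,"ay":-0.25,"az":0},{"dx":0.003,"dy":0,"dz":-0.002,"ax":0,"ay":-0.33,"az":0},{"dx":0.004,"dy":0,"dz":-0.005,"ax":0,"ay":-0.41,"az":0},{"dx":0.005,"dy":0,"dz":-0.008,"ax":0,"ay":-0.5,"az":0},{"dx":0.007,"dy":0,"dz":-0.012,"ax":0,"ay":-0.6,"az":0},{"dx":0.008,"dy":0,"dz":-0.014,"ax":0,"ay":-0.67,"az":0}]'

```text
time: 34.35
tcp_pos: [432.6, -135.3, 149.2]
tool_rot: [1.922, 1.924, -0.52]
force: [-0.7, -0.5, -1.8]
finger_gap: 49.4
grasp_force: 42.0
```

>>> move_arm --rows '[{"dx":0,"dy":0,"dz":0,"ax":0,"ay":0,"az":0},{"dx":0,"dy":0,"dz":0,"ax":0,"ay":0,"az":0},{"dx":0,"dy":0,"dz":0,"ax":0,"ay":0,"az":0},{"dx":0,"dy":0,"dz":0,"ax":0,"ay":0,"az":0}]'

```text
time: 34.75
tcp_pos: [432.4, -135.8, 149.3]
tool_rot: [1.924, 1.924, -0.519]
force: [-0.1, 0.4, -1.5]
finger_gap: 49.3
grasp_force: 42.0
```

```bash
python3 - <<'E'
from h import *
W=cam("wrist"); save(W,'w16.png')
k=blobs(W,'orange')[0]; print(grey(W,k))
k=blobs(W,'blue')[0]; print(grey(W,k))
st()
E
```

```text
[]
[(np.float64(295.0), np.float64(44.0), 56.3, 3689.0)]
t 34.8 tcp [ 432.4 -135.8  149.4] xang 90.0 z [ 0.001 -0.504 -0.864] q [ 0.07  0.11 -0.61  0.89 -0.53  1.65] gap 49.4 F [ 0.2 -0.4 -1. ] g 42.0
```

>>> move_arm --rows '[{"dx":-0.01,"dy":0,"dz":-0.02,"ax":0,"ay":0,"az":0},{"dx":-0.02,"dy":0,"dz":-0.03,"ax":0,"ay":0.25,"az":0},{"dx":-0.025,"dy":0,"dz":-0.03,"ax":0,"ay":0.5,"az":0},{"dx":-0.025,"dy":0,"dz":-0.03,"ax":0,"ay":0.75,"az":0},{"dx":-0.025,"dy":0,"dz":-0.03,"ax":0,"ay":1,"az":0},{"dx":-0.025,"dy":0,"dz":-0.03,"ax":0,"ay":1,"az":0}]'

```text
time: 35.4
tcp_pos: [432.6, -143.7, 178.8]
tool_rot: [2.224, 2.213, -0.003]
force: [0.5, -0.6, -1.5]
finger_gap: 49.3
grasp_force: 42.0
```

>>> move_arm --rows '[{"dx":0.03,"dy":0.06,"dz":0,"ax":0,"ay":0,"az":-0.2},{"dx":0.06,"dy":0.12,"dz":0,"ax":0,"ay":0,"az":-0.4},{"dx":0.1,"dy":0.17,"dz":0,"ax":0,"ay":0,"az":-0.6},{"dx":0.15,"dy":0.21,"dz":0,"ax":0,"ay":0,"az":-0.8},{"dx":0.2,"dy":0.25,"dz":0,"ax":0,"ay":0,"az":-1},{"dx":0.24,"dy":0.29,"dz":0,"ax":0,"ay":0,"az":-1},{"dx":0.247,"dy":0.303,"dz":0,"ax":0,"ay":0,"az":-1}]'

```text
time: 36.1
tcp_pos: [661.2, 50.0, 176.4]
tool_rot: [1.56, 2.722, -0.006]
force: [0.4, -0.4, -0.5]
finger_gap: 49.5
grasp_force: 42.2
```

>>> move_arm --rows '[{"dx":0,"dy":0,"dz":0,"ax":0,"ay":0,"az":-0.3},{"dx":0,"dy":0,"dz":0,"ax":0,"ay":0,"az":-0.6},{"dx":0,"dy":0,"dz":0,"ax":0,"ay":0,"az":-1},{"dx":0,"dy":0,"dz":0,"ax":0,"ay":0,"az":-1}]'

```text
time: 36.5
tcp_pos: [658.5, 45.5, 176.9]
tool_rot: [0.803, 3.036, -0.01]
force: [0.4, 0.8, -0.2]
finger_gap: 49.1
grasp_force: 42.2
```

>>> move_arm --rows '[{"dx":0,"dy":0,"dz":0,"ax":0,"ay":0,"az":-0.3},{"dx":0,"dy":0,"dz":0,"ax":0,"ay":0,"az":-0.6},{"dx":0,"dy":0,"dz":0,"ax":0,"ay":0,"az":-1},{"dx":0,"dy":0,"dz":0,"ax":0,"ay":0,"az":-1},{"dx":0,"dy":0,"dz":0,"ax":0,"ay":0,"az":-1}]'

```text
time: 37.0
tcp_pos: [658.6, 45.4, 177.0]
tool_rot: [0.003, -3.142, 0.01]
force: [-0.2, 0.0, -1.3]
finger_gap: 49.3
grasp_force: 42.2
```

```bash
python3 - <<'E'
from h import *
go([661,42,79],180,12); S=cam("scene")
for col in('green','orange','yellow'):
    print(col,[ (k[:,0].mean(0).round(),*rect(S,k,25+60*(col=='green'))) for k in blobs(S,col) if abs(cv2.contourArea(k)-500)<250])
W=cam("wrist"); save(W,'w17.png'); k=blobs(W,'green')[0]; print('green',*rect(W,k,95))
E
```

```text
t 37.0 tcp [658.6  45.4 177. ] xang -179.9 z [-0.    -0.006 -1.   ] q [ 0.07  0.45  0.03  1.15 -0.01  0.07] gap 49.3 F [-0.2  0.  -1.3] g 42.2
GO d [-0.0032 -0.0037  0.1308] mm 98 w [-0.012 -0.4    0.004]
green [(array([253., 231.]), array([659., -89.]), array([49., 99.]), 1.4)]
orange [(array([304., 220.]), array([586.,  57.]), array([60., 95.]), 0.5)]
yellow [(array([419., 202.]), array([517., 405.]), array([ 63., 120.]), 9.3)]
green [645. -84.] [ 64. 117.] 175.7
```

>>> move_arm --rows '[{"dx":0,"dy":-0.004,"dz":0.04,"ax":-0.012,"ay":-0.2,"az":0},{"dx":0,"dy":-0.004,"dz":0.08,"ax":-0.012,"ay":-0.4,"az":0},{"dx":0,"dy":-0.004,"dz":0.11,"ax":-0.012,"ay":-0.4,"az":0},{"dx":0,"dy":-0.004,"dz":0.125,"ax":-0.012,"ay":-0.4,"az":0},{"dx":0,"dy":-0.004,"dz":0.13,"ax":-0.012,"ay":-0.4,"az":0},{"dx":0,"dy":-0.004,"dz":0.131,"ax":-0.012,"ay":-0.4,"az":0},{"dx":0,"dy":-0.004,"dz":0.131,"ax":-0.012,"ay":-0.4,"az":0}]'

```text
time: 37.8
tcp_pos: [661.9, 42.1, 81.0]
tool_rot: [-0.002, 2.928, 0.003]
force: [1.0, 0.9, -1.0]
finger_gap: 49.1
grasp_force: 42.2
```

```bash
python3 -c "
from h import *
go([661,42,75.5],180,12)"
```

```text
t 37.8 tcp [661.9  42.1  81. ] xang -179.9 z [ 0.212  0.002 -0.977] q [ 0.07  0.36 -0.36  0.63 -0.01  0.07] gap 49.1 F [ 1.   0.9 -1. ] g 42.2
GO d [ 0.0027 -0.0001  0.0069] mm 6 w [0.004 0.007 0.003]
```

>>> move_arm --rows '[{"dx":0.003,"dy":0,"dz":0.003,"ax":0,"ay":0,"az":0},{"dx":0.003,"dy":0,"dz":0.005,"ax":0,"ay":0,"az":0},{"dx":0.003,"dy":0,"dz":0.006,"ax":0,"ay":0,"az":0},{"dx":0.003,"dy":0,"dz":0.006,"ax":0,"ay":0,"az":0}]'

```text
time: 38.2
tcp_pos: [658.4, 41.9, 74.6]
tool_rot: [-0.003, 2.931, 0.003]
force: [-1.3, 0.1, 1.0]
finger_gap: 49.1
grasp_force: 42.5
```

>>> move_arm --rows '[{"dx":0,"dy":0,"dz":0.001,"ax":0,"ay":0,"az":0},{"dx":0,"dy":0,"dz":0.002,"ax":0,"ay":0,"az":0},{"dx":0,"dy":0,"dz":0.002,"ax":0,"ay":0,"az":0}]'

```text
time: 38.5
tcp_pos: [658.5, 42.0, 74.6]
tool_rot: [-0.003, 2.931, 0.003]
force: [-8.2, 0.7, 13.2]
finger_gap: 49.1
grasp_force: 44.1
```

>>> move_arm --rows '[{"dx":0,"dy":0,"dz":-0.001,"ax":0,"ay":0,"az":0},{"dx":0,"dy":0,"dz":-0.001,"ax":0,"ay":0,"az":0},{"dx":0,"dy":0,"dz":-0.001,"ax":0,"ay":0,"az":0},{"dx":0,"dy":0,"dz":-0.001,"ax":0,"ay":0,"az":0},{"dx":0,"dy":0,"dz":-0.03,"ax":0,"ay":0,"az":0},{"dx":0,"dy":0,"dz":-0.07,"ax":0,"ay":0,"az":0},{"dx":0,"dy":0,"dz":-0.12,"ax":0,"ay":0.2,"az":0},{"dx":0,"dy":0,"dz":-0.15,"ax":0,"ay":0.4,"az":0}]' --grip 1

```text
time: 39.3
tcp_pos: [633.5, 41.7, 185.6]
tool_rot: [0.004, -3.14, -0.003]
force: [1.9, 1.4, 0.7]
finger_gap: 85.5
grasp_force: 0.0
```

>>> move_arm --rows '[{"dx":0.159,"dy":0.488,"dz":-0.06,"ax":0,"ay":0,"az":-0.28},{"dx":0.159,"dy":0.488,"dz":-0.06,"ax":0,"ay":0,"az":-0.28},{"dx":0.159,"dy":0.488,"dz":-0.06,"ax":0,"ay":0,"az":-0.28},{"dx":0.159,"dy":0.488,"dz":-0.06,"ax":0,"ay":0,"az":-0.28},{"dx":0.159,"dy":0.488,"dz":-0.06,"ax":0,"ay":0,"az":-0.28},{"dx":0.159,"dy":0.488,"dz":-0.06,"ax":0,"ay":0,"az":-0.28},{"dx":0.159,"dy":0.488,"dz":-0.06,"ax":0,"ay":0,"az":-0.28},{"dx":0.159,"dy":0.488,"dz":-0.06,"ax":0,"ay":0,"az":-0.28}]'

```text
time: 40.1
tcp_pos: [513.7, 410.2, 228.5]
tool_rot: [-0.236, 3.132, 0.004]
force: [0.4, 0.4, -0.4]
finger_gap: 85.6
grasp_force: 0.0
```

>>> move_arm --rows '[{"dx":0,"dy":0,"dz":0,"ax":0,"ay":0,"az":0},{"dx":0,"dy":0,"dz":0,"ax":0,"ay":0,"az":0}]'

```text
time: 40.3
tcp_pos: [514.5, 408.1, 227.9]
tool_rot: [-0.236, 3.132, 0.002]
force: [0.6, -0.1, -0.6]
finger_gap: 85.2
grasp_force: 0.0
```

```bash
python3 - <<'E'
from h import *
st(); W=cam("wrist"); save(W,'w18.png'); S=cam("scene"); save(S,'s18.png')
for k in blobs(W,'yellow')[:3]: print('yellow',cv2.contourArea(k),k[:,0].mean(0).round(),*rect(W,k,32),grey(W,k))
k=blobs(S,'blue')[0]; print('pan',*rect(S,k,108))
for col in('green','orange'):
    print(col,[ (k[:,0].mean(0).round(),*rect(S,k,85)) for k in blobs(S,col) if abs(cv2.contourArea(k)-500)<250])
E
```

```text
t 40.3 tcp [514.5 408.1 227.9] xang -171.4 z [ 0.     0.001 -1.   ] q [0.67 0.42 0.1  1.25 0.   0.52] gap 85.2 F [ 0.6 -0.1 -0.6] g 0.0
yellow 4657.5 [281. 178.] [508. 406.] [ 51. 112.] 8.8 [(np.float64(272.0), np.float64(210.0), 5.1, 58.0), (np.float64(290.0), np.float64(209.0), 6.1, 85.5), (np.float64(281.0), np.float64(191.0), 6.3, 102.5)]
yellow 2957.0 [501. 117.] [426. 628.] [ 76. 111.] 11.0 [(np.float64(501.0), np.float64(170.0), 15.0, 235.0), (np.float64(540.0), np.float64(103.0), 18.6, 223.5), (np.float64(527.0), np.float64(88.0), 22.4, 231.5)]
pan [444. -37.] [ 80. 105.] 91.4
green [(array([253., 232.]), array([659., -89.]), array([49., 99.]), 1.4)]
orange [(array([301., 231.]), array([654.,  45.]), array([ 50., 114.]), 0.6)]
```

View pics/w18.png

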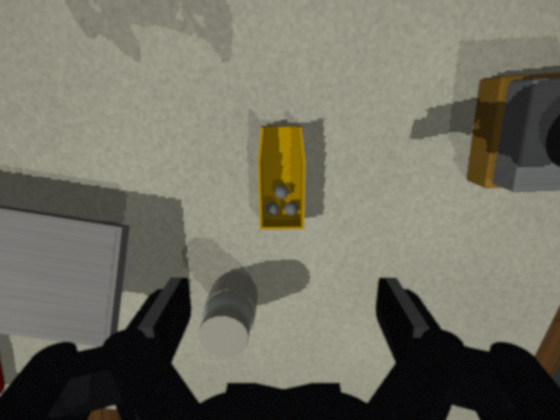

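The wrist view shows the yellow scoop at (281,178) with 3 balls near row 205. The jar stands at (225,335), clear below it; I check that distance before descending.

```bash
python3 -c "
from h import *
W=cam('wrist'); print('jar',onz(W,224,335,90).round(),onz(W,236,285,10).round())
go([519,407.7,9],188.8)"
```

```text
jar [667. 367.  90.] [656. 368.  10.]
t 40.5 tcp [515.3 406.1 228. ] xang -171.6 z [ 0.     0.001 -1.   ] q [0.67 0.42 0.1  1.25 0.   0.52] gap 85.1 F [ 0.  -0.7  0.2] g 0.0
GO d [-0.0051  0.0011  0.292 ] mm 219 w [ 0.002  0.001 -0.012]
```

>>> move_arm --rows '[{"dx":-0.005,"dy":0.001,"dz":0.06,"ax":0,"ay":0,"az":0},{"dx":-0.005,"dy":0.001,"dz":0.12,"ax":0,"ay":0,"az":0},{"dx":-0.005,"dy":0.001,"dz":0.18,"ax":0,"ay":0,"az":0},{"dx":-0.005,"dy":0.001,"dz":0.24,"ax":0,"ay":0,"az":0},{"dx":-0.005,"dy":0.001,"dz":0.28,"ax":0,"ay":0,"az":0},{"dx":-0.005,"dy":0.001,"dz":0.292,"ax":0,"ay":0,"az":0},{"dx":-0.005,"dy":0.001,"dz":0.292,"ax":0,"ay":0,"az":0},{"dx":-0.005,"dy":0.001,"dz":0.292,"ax":0,"ay":0,"az":0}]'

```text
time: 41.25
tcp_pos: [520.1, 409.3, 11.2]
tool_rot: [-0.232, 3.13, 0.005]
force: [0.9, 0.7, -0.5]
finger_gap: 85.4
grasp_force: 0.0
```

>>> move_arm --rows '[{"dx":0,"dy":0,"dz":0,"ax":0,"ay":0,"az":0},{"dx":0,"dy":0,"dz":0,"ax":0,"ay":0,"az":0},{"dx":0,"dy":0,"dz":0,"ax":0,"ay":0,"az":0},{"dx":0,"dy":0,"dz":0,"ax":0,"ay":0,"az":0},{"dx":0,"dy":0,"dz":0,"ax":0,"ay":0,"az":0},{"dx":0,"dy":0,"dz":0,"ax":0,"ay":0,"az":0},{"dx":0,"dy":0,"dz":0,"ax":0,"ay":0,"az":0}]' --grip 0 --grip_force 40

```text
time: 41.95
tcp_pos: [519.7, 409.7, 11.2]
tool_rot: [-0.233, 3.13, 0.004]
force: [-0.6, -1.4, 5.4]
finger_gap: 49.3
grasp_force: 42.5
```

>>> move_arm --rows '[{"dx":0,"dy":0,"dz":-0.03,"ax":0,"ay":0,"az":0},{"dx":0,"dy":0,"dz":-0.06,"ax":0,"ay":0,"az":0},{"dx":0,"dy":0,"dz":-0.1,"ax":0,"ay":0,"az":0},{"dx":0,"dy":0,"dz":-0.14,"ax":0,"ay":0,"az":0},{"dx":0,"dy":0,"dz":-0.18,"ax":0,"ay":0,"az":0},{"dx":0,"dy":0,"dz":-0.2,"ax":0,"ay":0,"az":0},{"dx":0,"dy":0,"dz":-0.21,"ax":0,"ay":0,"az":0},{"dx":0,"dy":0,"dz":-0.21,"ax":0,"ay":0,"az":0}]'

```text
time: 42.75
tcp_pos: [519.0, 409.2, 168.0]
tool_rot: [-0.234, 3.131, 0.004]
force: [0.4, 0.5, -1.8]
finger_gap: 49.2
grasp_force: 42.2
```

```bash
python3 - <<'E'
from h import *
W=cam("wrist"); s,R=st(); k=blobs(W,'yellow')[0]
print(cv2.contourArea(k),*rect(W,k,s['tcp_pos'][2]+23),grey(W,k))
go([432,-150,166],188.5)
E
```

```text
t 42.8 tcp [518.5 408.8 166.7] xang -171.5 z [ 0.001  0.002 -1.   ] q [0.67 0.45 0.01 1.12 0.   0.52] gap 49.0 F [-0.6  0.6 -1.5] g 42.2
26968.5 [506. 408.] [ 51. 114.] 8.5 [(np.float64(260.0), np.float64(326.0), 14.1, 435.5), (np.float64(300.0), np.float64(325.0), 15.1, 556.0), (np.float64(280.0), np.float64(291.0), 15.1, 494.0)]
t 42.8 tcp [518.5 408.8 166.7] xang -171.5 z [ 0.001  0.002 -1.   ] q [0.67 0.45 0.01 1.12 0.   0.52] gap 49.0 F [-0.6  0.6 -1.5] g 42.2
GO d [ 2.246e-01 -7.197e-01 -4.000e-04] mm 565 w [0.003 0.002 0.001]
```

>>> move_arm --rows '[{"dx":0.004,"dy":-0.014,"dz":0,"ax":0,"ay":0,"az":0},{"dx":0.011,"dy":-0.036,"dz":0,"ax":0,"ay":0,"az":0},{"dx":0.02,"dy":-0.065,"dz":0,"ax":0,"ay":0,"az":0},{"dx":0.03,"dy":-0.097,"dz":0,"ax":0,"ay":0,"az":0},{"dx":0.04,"dy":-0.13,"dz":0,"ax":0,"ay":0,"az":0},{"dx":0.051,"dy":-0.162,"dz":0,"ax":0,"ay":0,"az":0},{"dx":0.061,"dy":-0.194,"dz":0,"ax":0,"ay":0,"az":0},{"dx":0.071,"dy":-0.227,"dz":0,"ax":0,"ay":0,"az":0}]'

```text
time: 43.6
tcp_pos: [489.7, 230.4, 165.1]
tool_rot: [0.233, -3.131, -0.001]
force: [-0.6, -0.7, -1.4]
finger_gap: 49.1
grasp_force: 42.1
```

>>> move_arm --rows '[{"dx":0.01,"dy":-0.032,"dz":0,"ax":0,"ay":0,"az":0},{"dx":0.02,"dy":-0.065,"dz":0,"ax":0,"ay":0,"az":0},{"dx":0.03,"dy":-0.097,"dz":0,"ax":0,"ay":0,"az":0},{"dx":0.04,"dy":-0.13,"dz":0,"ax":0,"ay":0,"az":0},{"dx":0.051,"dy":-0.162,"dz":0,"ax":0,"ay":0,"az":0},{"dx":0.061,"dy":-0.194,"dz":0,"ax":0,"ay":0,"az":0},{"dx":0.071,"dy":-0.227,"dz":0,"ax":0,"ay":0,"az":0},{"dx":0.081,"dy":-0.259,"dz":0,"ax":0,"ay":0,"az":0}]'

```text
time: 44.4
tcp_pos: [458.1, 29.8, 164.9]
tool_rot: [0.233, -3.131, -0.002]
force: [-0.0, -0.7, -1.6]
finger_gap: 49.4
grasp_force: 42.1
```

>>> move_arm --rows '[{"dx":0.01,"dy":-0.032,"dz":0,"ax":0,"ay":0,"az":0},{"dx":0.02,"dy":-0.065,"dz":0,"ax":0,"ay":0,"az":0},{"dx":0.03,"dy":-0.097,"dz":0,"ax":0,"ay":0,"az":0},{"dx":0.04,"dy":-0.13,"dz":0,"ax":0,"ay":0,"az":0},{"dx":0.05,"dy":-0.162,"dz":0,"ax":0,"ay":0,"az":0},{"dx":0.06,"dy":-0.192,"dz":0,"ax":0,"ay":0,"az":0},{"dx":0.068,"dy":-0.218,"dz":0,"ax":0,"ay":0,"az":0},{"dx":0.073,"dy":-0.234,"dz":0,"ax":0,"ay":0,"az":0}]'

```text
time: 45.2
tcp_pos: [430.0, -151.5, 164.8]
tool_rot: [0.231, -3.132, -0.003]
force: [0.1, 0.1, -1.4]
finger_gap: 49.3
grasp_force: 42.1
```

>>> move_arm --rows '[{"dx":0,"dy":0,"dz":0,"ax":0,"ay":0,"az":0.1},{"dx":0,"dy":0,"dz":0,"ax":0,"ay":0,"az":0.25},{"dx":0,"dy":0,"dz":0,"ax":0,"ay":0,"az":0.4},{"dx":0,"dy":0,"dz":0,"ax":0,"ay":0,"az":0.6},{"dx":0,"dy":0,"dz":0,"ax":0,"ay":0,"az":0.8},{"dx":0,"dy":0,"dz":0,"ax":0,"ay":0,"az":1}]'

```text
time: 45.8
tcp_pos: [430.8, -149.9, 165.0]
tool_rot: [-0.591, -3.084, -0.003]
force: [0.7, 0.8, -0.8]
finger_gap: 49.0
grasp_force: 42.1
```

>>> move_arm --rows '[{"dx":0,"dy":0,"dz":0,"ax":0,"ay":0,"az":0.2},{"dx":0,"dy":0,"dz":0,"ax":0,"ay":0,"az":0.4},{"dx":0,"dy":0,"dz":0,"ax":0,"ay":0,"az":0.6},{"dx":0,"dy":0,"dz":0,"ax":0,"ay":0,"az":0.8},{"dx":0,"dy":0,"dz":0,"ax":0,"ay":0,"az":1}]'

```text
time: 46.3
tcp_pos: [430.8, -149.9, 165.0]
tool_rot: [-1.369, -2.825, -0.003]
force: [-0.3, -0.0, -1.3]
finger_gap: 49.3
grasp_force: 42.1
```

>>> move_arm --rows '[{"dx":0,"dy":0,"dz":0,"ax":0,"ay":0,"az":0.2},{"dx":0,"dy":0,"dz":0,"ax":0,"ay":0,"az":0.4},{"dx":0,"dy":0,"dz":0,"ax":0,"ay":0,"az":0.6},{"dx":0,"dy":0,"dz":0,"ax":0,"ay":0,"az":0.8},{"dx":0,"dy":0,"dz":0,"ax":0,"ay":0,"az":1}]'

```text
time: 46.8
tcp_pos: [430.8, -149.9, 165.1]
tool_rot: [-2.054, -2.375, -0.002]
force: [-0.4, 0.0, -1.3]
finger_gap: 48.8
grasp_force: 42.1
```

>>> move_arm --rows '[{"dx":0,"dy":0,"dz":0,"ax":0,"ay":0,"az":0.15},{"dx":0,"dy":0,"dz":0,"ax":0,"ay":0,"az":0.25},{"dx":0,"dy":0,"dz":0,"ax":0,"ay":0,"az":0.283},{"dx":0,"dy":0,"dz":0,"ax":0,"ay":0,"az":0.283},{"dx":0,"dy":0,"dz":0,"ax":0,"ay":0,"az":0.283}]'

```text
time: 47.3
tcp_pos: [431.4, -150.2, 165.6]
tool_rot: [-2.219, -2.222, -0.002]
force: [-0.3, 0.6, -1.8]
finger_gap: 49.2
grasp_force: 42.1
```

```bash
python3 - <<'E'
from h import *
W=cam("wrist"); save(W,'w19.png')
k=blobs(W,'yellow')[0]; print(grey(W,k))
k=blobs(W,'blue')[0]; print(*rect(W,k,108),grey(W,k))
go([432,-145.5,146],90);go([432,-144,139],90,10)
E
```

```text
[(np.float64(269.0), np.float64(308.0), 36.2, 2000.0)]
[430. -54.] [65. 77.] 90.1 [(np.float64(292.0), np.float64(70.0), 37.1, 1457.0)]
t 47.4 tcp [ 431.6 -150.2  165.7] xang 90.1 z [ 0.     0.002 -1.   ] q [-0.34  0.09 -0.48  1.    0.    1.23] gap 49.3 F [ 0.1 -0.2 -2.6] g 42.1
GO d [0.0063 0.0006 0.0263] mm 20 w [ 0.001 -0.004  0.003]
t 47.4 tcp [ 431.6 -150.2  165.7] xang 90.1 z [ 0.     0.002 -1.   ] q [-0.34  0.09 -0.48  1.    0.    1.23] gap 49.3 F [ 0.1 -0.2 -2.6] g 42.1
GO d [0.0082 0.0006 0.0356] mm 27 w [ 0.001 -0.337  0.003]
```

>>> move_arm --rows '[{"dx":0.004,"dy":0.001,"dz":0.012,"ax":0,"ay":0,"az":0},{"dx":0.007,"dy":0.001,"dz":0.022,"ax":0,"ay":0,"az":0},{"dx":0.007,"dy":0.001,"dz":0.026,"ax":0,"ay":-0.08,"az":0},{"dx":0.008,"dy":0.001,"dz":0.03,"ax":0,"ay":-0.16,"az":0},{"dx":0.009,"dy":0.001,"dz":0.033,"ax":0,"ay":-0.25,"az":0},{"dx":0.009,"dy":0.001,"dz":0.035,"ax":0,"ay":-0.333,"az":0},{"dx":0.009,"dy":0.001,"dz":0.035,"ax":0,"ay":-0.333,"az":0},{"dx":0.009,"dy":0.001,"dz":0.035,"ax":0,"ay":-0.333,"az":0}]'

```text
time: 48.15
tcp_pos: [432.2, -143.0, 139.1]
tool_rot: [2.13, 2.134, -0.183]
force: [-0.7, -0.0, -2.3]
finger_gap: 48.8
grasp_force: 42.1
```

>>> move_arm --rows '[{"dx":0.001,"dy":0,"dz":-0.001,"ax":0,"ay":-0.04,"az":0},{"dx":0.001,"dy":0,"dz":-0.001,"ax":0,"ay":-0.08,"az":0},{"dx":0.001,"dy":0,"dz":-0.001,"ax":0,"ay":-0.12,"az":0},{"dx":0.001,"dy":0,"dz":-0.001,"ax":0,"ay":-0.16,"az":0},{"dx":0.002,"dy":0,"dz":-0.002,"ax":0,"ay":-0.2,"az":0},{"dx":0.002,"dy":0,"dz":-0.002,"ax":0,"ay":-0.24,"az":0},{"dx":0.003,"dy":0,"dz":-0.002,"ax":0,"ay":-0.29,"az":0},{"dx":0.003,"dy":0,"dz":-0.002,"ax":0,"ay":-0.33,"az":0}]'

```text
time: 48.95
tcp_pos: [432.5, -140.8, 140.7]
tool_rot: [2.032, 2.033, -0.356]
force: [-0.5, 0.4, -0.1]
finger_gap: 49.0
grasp_force: 42.1
```

>>> move_arm --rows '[{"dx":0,"dy":0,"dz":-0.001,"ax":0,"ay":-0.05,"az":0},{"dx":0.001,"dy":0,"dz":-0.003,"ax":0,"ay":-0.1,"az":0},{"dx":0.002,"dy":0,"dz":-0.005,"ax":0,"ay":-0.15,"az":0},{"dx":0.002,"dy":0,"dz":-0.007,"ax":0,"ay":-0.2,"az":0},{"dx":0.003,"dy":0,"dz":-0.009,"ax":0,"ay":-0.25,"az":0},{"dx":0.004,"dy":0,"dz":-0.012,"ax":0,"ay":-0.33,"az":0},{"dx":0.004,"dy":0,"dz":-0.012,"ax":0,"ay":-0.33,"az":0},{"dx":0.004,"dy":0,"dz":-0.012,"ax":0,"ay":-0.33,"az":0}]'

```text
time: 49.75
tcp_pos: [432.7, -134.8, 148.1]
tool_rot: [1.929, 1.931, -0.511]
force: [0.3, 0.2, -0.3]
finger_gap: 49.2
grasp_force: 42.2
```

>>> move_arm --rows '[{"dx":0,"dy":0,"dz":0,"ax":0,"ay":0,"az":0},{"dx":0,"dy":0,"dz":0,"ax":0,"ay":0,"az":0},{"dx":0,"dy":0,"dz":0,"ax":0,"ay":0,"az":0},{"dx":0,"dy":0,"dz":0,"ax":0,"ay":0,"az":0}]'

```text
time: 50.15
tcp_pos: [432.5, -135.4, 148.3]
tool_rot: [1.93, 1.93, -0.511]
force: [0.3, -0.4, -2.0]
finger_gap: 49.4
grasp_force: 42.2
```

```bash
python3 - <<'E'
from h import *
W=cam("wrist"); save(W,'w20.png')
k=blobs(W,'yellow')[0]; print(grey(W,k))
k=blobs(W,'blue')[0]; print(grey(W,k))
go([432,-137,150],90,30)
E
```

```text
[]
[(np.float64(274.0), np.float64(117.0), 16.8, 808.0), (np.float64(317.0), np.float64(114.0), 17.1, 843.0), (np.float64(260.0), np.float64(78.0), 19.2, 1028.0), (np.float64(333.0), np.float64(51.0), 21.6, 1218.5), (np.float64(292.0), np.float64(48.0), 21.1, 1208.0), (np.float64(254.0), np.float64(27.0), 23.3, 1401.5)]
t 50.2 tcp [ 432.5 -135.3  148.2] xang 90.0 z [ 0.001 -0.495 -0.869] q [ 0.07  0.11 -0.61  0.89 -0.52  1.65] gap 49.4 F [-0.6  0.4 -1.6] g 42.2
GO d [-0.0031 -0.0006 -0.0009] mm 2 w [ 0.001 -0.01  -0.   ]
```

View pics/w20.png

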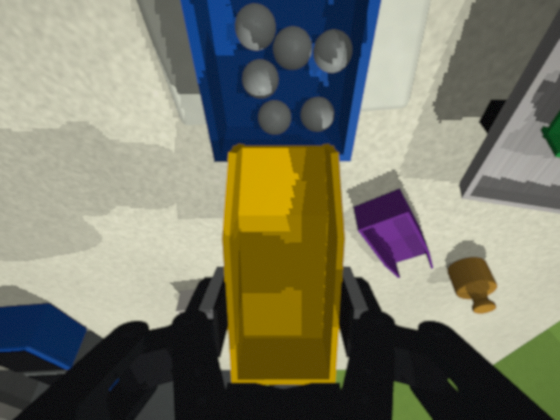

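The picture shows all six balls in the pan, between (254,27) and (317,114), and the yellow scoop empty. Put the yellow scoop on the rack.

>>> move_arm --rows '[{"dx":-0.01,"dy":0,"dz":-0.02,"ax":0,"ay":0,"az":0},{"dx":-0.02,"dy":0,"dz":-0.03,"ax":0,"ay":0.25,"az":0},{"dx":-0.025,"dy":0,"dz":-0.03,"ax":0,"ay":0.5,"az":0},{"dx":-0.025,"dy":0,"dz":-0.03,"ax":0,"ay":0.75,"az":0},{"dx":-0.025,"dy":0,"dz":-0.03,"ax":0,"ay":1,"az":0},{"dx":-0.025,"dy":0,"dz":-0.03,"ax":0,"ay":1,"az":0}]'

```text
time: 50.8
tcp_pos: [432.7, -143.6, 177.6]
tool_rot: [-2.226, -2.213, -0.008]
force: [0.1, -0.8, -1.3]
finger_gap: 48.9
grasp_force: 42.2
```

>>> move_arm --rows '[{"dx":0.03,"dy":0.05,"dz":0,"ax":0,"ay":0,"az":-0.15},{"dx":0.07,"dy":0.1,"dz":0,"ax":0,"ay":0,"az":-0.3},{"dx":0.12,"dy":0.14,"dz":0,"ax":0,"ay":0,"az":-0.45},{"dx":0.17,"dy":0.18,"dz":0,"ax":0,"ay":0,"az":-0.6},{"dx":0.23,"dy":0.21,"dz":0,"ax":0,"ay":0,"az":-0.8},{"dx":0.29,"dy":0.24,"dz":0,"ax":0,"ay":0,"az":-1},{"dx":0.35,"dy":0.27,"dz":0,"ax":0,"ay":0,"az":-1},{"dx":0.41,"dy":0.3,"dz":0,"ax":0,"ay":0,"az":-1}]'

```text
time: 51.6
tcp_pos: [656.6, 169.2, 178.2]
tool_rot: [-1.568, -2.722, -0.004]
force: [0.8, -0.1, -0.3]
finger_gap: 49.4
grasp_force: 42.2
```

>>> move_arm --rows '[{"dx":0,"dy":0,"dz":0,"ax":0,"ay":0,"az":-0.3},{"dx":0,"dy":0,"dz":0,"ax":0,"ay":0,"az":-0.6},{"dx":0,"dy":0,"dz":0,"ax":0,"ay":0,"az":-1},{"dx":0,"dy":0,"dz":0,"ax":0,"ay":0,"az":-1}]'

```text
time: 52.0
tcp_pos: [655.9, 167.5, 177.9]
tool_rot: [-0.802, -3.037, -0.004]
force: [-1.2, 0.2, -1.1]
finger_gap: 48.9
grasp_force: 42.4
```

>>> move_arm --rows '[{"dx":0,"dy":0,"dz":0,"ax":0,"ay":0,"az":-0.3},{"dx":0,"dy":0,"dz":0,"ax":0,"ay":0,"az":-0.6},{"dx":0,"dy":0,"dz":0,"ax":0,"ay":0,"az":-1},{"dx":0,"dy":0,"dz":0,"ax":0,"ay":0,"az":-1},{"dx":0,"dy":0,"dz":0,"ax":0,"ay":0,"az":-1}]'

```text
time: 52.5
tcp_pos: [656.0, 167.2, 178.2]
tool_rot: [-0.003, 3.141, 0.005]
force: [-0.5, 0.0, -0.7]
finger_gap: 49.0
grasp_force: 42.4
```

```bash
python3 - <<'E'
from h import *
go([662,172,79],180,12); W=cam("wrist"); S=cam("scene")
k=blobs(W,'orange')[0]; print('orange',cv2.contourArea(k),*rect(W,k,92))
k=blobs(S,'blue')[0]; print('pan',*rect(S,k,108))
E
```

```text
t 52.5 tcp [656.  167.2 178.2] xang -179.9 z [ 0.     0.003 -1.   ] q [0.25 0.48 0.08 1.17 0.   0.25] gap 49.0 F [-0.5  0.  -0.7] g 42.4
GO d [-0.008   0.006   0.1322] mm 99 w [ 0.007 -0.4    0.003]
orange 11685.5 [646.  46.] [ 64. 120.] 175.8
pan [444. -37.] [ 80. 105.] 91.4
```

>>> move_arm --rows '[{"dx":-0.005,"dy":0.005,"dz":0.04,"ax":0,"ay":-0.2,"az":0},{"dx":-0.005,"dy":0.005,"dz":0.08,"ax":0,"ay":-0.4,"az":0},{"dx":-0.005,"dy":0.005,"dz":0.11,"ax":0,"ay":-0.4,"az":0},{"dx":-0.005,"dy":0.005,"dz":0.125,"ax":0,"ay":-0.4,"az":0},{"dx":-0.005,"dy":0.005,"dz":0.131,"ax":0,"ay":-0.4,"az":0},{"dx":-0.005,"dy":0.005,"dz":0.132,"ax":0,"ay":-0.4,"az":0},{"dx":-0.005,"dy":0.005,"dz":0.132,"ax":0,"ay":-0.4,"az":0}]'

```text
time: 53.3
tcp_pos: [662.9, 171.1, 81.6]
tool_rot: [0.001, 2.929, 0.009]
force: [0.2, 0.4, -0.6]
finger_gap: 49.1
grasp_force: 42.4
```

```bash
python3 -c "
from h import *
go([661,171,75],180,12)"
```

```text
t 53.3 tcp [662.9 171.1  81.6] xang 179.9 z [ 0.211  0.006 -0.977] q [ 0.28  0.4  -0.3   0.66 -0.05  0.27] gap 49.1 F [ 0.2  0.4 -0.6] g 42.4
GO d [ 0.0043 -0.0001  0.0081] mm 7 w [ 0.012  0.007 -0.002]
```

>>> move_arm --rows '[{"dx":0.003,"dy":0,"dz":0.003,"ax":0,"ay":0,"az":0},{"dx":0.003,"dy":0,"dz":0.006,"ax":0,"ay":0,"az":0},{"dx":0.003,"dy":0,"dz":0.007,"ax":0,"ay":0,"az":0},{"dx":0.003,"dy":0,"dz":0.007,"ax":0,"ay":0,"az":0}]'

```text
time: 53.7
tcp_pos: [659.6, 170.5, 74.3]
tool_rot: [0.0, 2.931, 0.008]
force: [-0.4, 0.2, -0.4]
finger_gap: 49.3
grasp_force: 42.5
```

>>> move_arm --rows '[{"dx":0,"dy":0,"dz":0.001,"ax":0,"ay":0,"az":0},{"dx":0,"dy":0,"dz":0.002,"ax":0,"ay":0,"az":0},{"dx":0,"dy":0,"dz":0.002,"ax":0,"ay":0,"az":0}]'

```text
time: 54.0
tcp_pos: [659.7, 170.6, 74.2]
tool_rot: [-0.0, 2.931, 0.008]
force: [-7.6, -0.4, 10.0]
finger_gap: 49.2
grasp_force: 43.8
```

Contact. Release, back off, and move away so I can check.

>>> move_arm --rows '[{"dx":0,"dy":0,"dz":-0.001,"ax":0,"ay":0,"az":0},{"dx":0,"dy":0,"dz":-0.001,"ax":0,"ay":0,"az":0},{"dx":0,"dy":0,"dz":-0.001,"ax":0,"ay":0,"az":0},{"dx":0,"dy":0,"dz":-0.001,"ax":0,"ay":0,"az":0},{"dx":0,"dy":0,"dz":-0.03,"ax":0,"ay":0,"az":0},{"dx":0,"dy":0,"dz":-0.07,"ax":0,"ay":0,"az":0},{"dx":0,"dy":0,"dz":-0.12,"ax":0,"ay":0.2,"az":0},{"dx":0,"dy":0,"dz":-0.16,"ax":0,"ay":0.4,"az":0}]' --grip 1

```text
time: 54.8
tcp_pos: [632.6, 169.8, 192.1]
tool_rot: [0.002, -3.138, -0.009]
force: [2.0, 0.4, -0.3]
finger_gap: 85.2
grasp_force: 0.0
```

>>> move_arm --rows '[{"dx":0.15,"dy":0.15,"dz":-0.05,"ax":0,"ay":0,"az":0},{"dx":0.15,"dy":0.15,"dz":-0.05,"ax":0,"ay":0,"az":0},{"dx":0.15,"dy":0.15,"dz":-0.05,"ax":0,"ay":0,"az":0},{"dx":0.15,"dy":0.15,"dz":-0.05,"ax":0,"ay":0,"az":0},{"dx":0.15,"dy":0.15,"dz":-0.05,"ax":0,"ay":0,"az":0},{"dx":0.15,"dy":0.15,"dz":-0.05,"ax":0,"ay":0,"az":0}]'

```text
time: 55.4
tcp_pos: [522.5, 281.8, 227.9]
tool_rot: [-0.001, 3.14, 0.008]
force: [0.8, -0.2, -0.4]
finger_gap: 85.3
grasp_force: 0.0
```

```bash
python3 - <<'E'
from h import *
st(); S=cam("scene"); D=cam("side"); save(S,'s21.png'); save(D,'d21.png')
k=blobs(S,'blue')[0]; print('pan',*rect(S,k,108),grey(S,k))
for col in('green','orange','yellow'):
    print(col,[ (k[:,0].mean(0).round(),*rect(S,k,85)) for k in blobs(S,col) if 300<cv2.contourArea(k)<900])
a=cv2.resize(S['pixels'][140:275,190:390],None,fx=3.6,fy=3.6,interpolation=cv2.INTER_CUBIC)
cv2.imwrite('pics/fin.png',a[:,:,::-1])
E
```

```text
t 55.4 tcp [522.5 281.8 227.9] xang -179.9 z [ 0.001  0.005 -1.   ] q [ 0.49  0.3  -0.07  1.19  0.    0.49] gap 85.3 F [ 0.8 -0.2 -0.4] g 0.0
pan [444. -37.] [ 80. 105.] 91.4 [(np.float64(270.0), np.float64(162.0), 5.7, 47.5)]
green [(array([253., 232.]), array([659., -89.]), array([49., 99.]), 1.4)]
orange [(array([544., 185.]), array([479., 762.]), array([ 38., 399.]), 0.0), (array([301., 230.]), array([653.,  45.]), array([ 50., 114.]), 0.6)]
yellow [(array([347., 232.]), array([655., 172.]), array([ 55., 111.]), 1.8)]
```

View pics/fin.png

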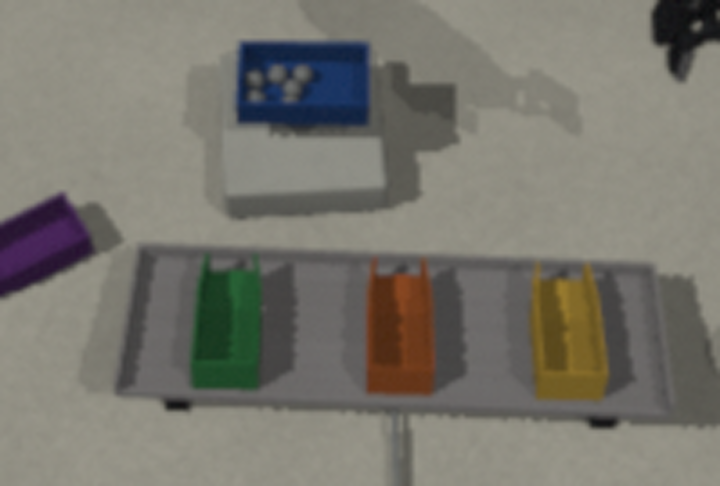

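The scene shows the pan on the stand with its balls, and all three scoops upright on the rack. Handing in.

```bash
python3 -c "
from h import *
print(sign_off())"
```

```text
the job is handed in; nothing more can be done
None
```

The job is handed in, with no verdict returned: the last pictures show the pan on the platform with all six balls in it (1 orange, 2 green, 3 yellow), and the three empty scoops upright on the rack.

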